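# Gauge a bore of a fixed-angle centrifuge rotor

## Task

Take the telescoping gauge from its forked stand and push it gently, in line with the slanting bore, into the rotor bore nearest the back wall, until the spring plungers bear on the wall about half way down. Lock the gauge there by turning the knurled knob at its top clockwise, draw it out with the plungers still held at the size of the bore, and hang it back upright by its collar in the fork of its stand. Leave the beaker, the tissue booklet and the petri dish standing by them where they are.

Things in the scene. Friction and masses are not known exactly. Their poses are not given: they have to be found in the camera images.
- gauge: plain steel telescoping bore gauge, T-shaped, 160 mm long, loose, 0.2 kg. Origin mid-head on the plunger axis, z up the handle, x along the plungers. Head: 15 mm tube, 38 mm along x. Handle 10 mm thick from z 15 to 124 mm. Collar 26 mm diameter, underside at z 92, top at 100 mm, by which it hangs in the fork. Lock knob at the top. Starts loose, plungers fully out
- gauge_knob (a point): middle of the knurled lock knob (24 mm diameter, z 124 to 152 mm of the gauge), a good place to hold the gauge; axes as the gauge. Turned clockwise from above against the handle it clamps the plungers: 5 to 20 degrees free (drag 0.02 N m), then springily tighter; 75 to 85 degrees from the start is enough, end stop at about 130; stays where left
- tip_a (a point): outermost point of the round-ended 10 mm plunger on the gauge's +x side. Each plunger is sprung outward with 3 to 5 N until locked; 53 mm over both tips when free, 41 mm when fully pushed in
- tip_b (a point): the same on the -x side; the distance tip_a to tip_b is the size the gauge shows. In the bore, the friction of the tips on the wall keeps the gauge from turning along while the knob is turned
- rotor: aluminium fixed-angle centrifuge rotor, 234 mm diameter, 117 mm high, fixed on a low black rubber ring; origin mid-underside on the bench. Four 50 mm bores, 90 degrees apart, open in its dished top and lean 30 degrees from vertical, mouth nearer the rotor's axis, bottom farther out. The one on the rotor's +x side, always nearest the back wall, is to be gauged
- bore_mouth (a point): middle of the mouth of the bore nearest the back wall, 50 mm from the rotor's axis, 98 mm over the bench; z points up out of the bore along its axis, 30 degrees from vertical, toward the rotor's axis. Flared: 62 mm diameter here, 50 mm from 12 mm down; the flare presses the plungers in (10 to 20 N). Bottom 74 mm down. A screw head in the rotor's middle ends 7 mm lower than here
- gauge_stand: gauge stand, fixed: grey base plate 100 x 76 x 10 mm, post at its +x end, aluminium fork on top, open toward its -x side. Origin on the bench straight below the fork's seat
- fork_seat (a point): middle of the fork's slot on top of the tines, 137 mm over the bench, where the centre of the collar's underside belongs; axes as the stand. Slot 16 mm wide, along x, closed end at x = +9 mm; tines 9 mm wide, ending at x = -22 mm in upturned lips 3 mm high: pass the collar over them, then lower it. Post and block at x = +26 to +60 mm, no higher than the tines
- beaker: small glass beaker, 44 mm diameter, 55 mm high, loose, behind the stand; origin at the middle of its underside
- tissue: flat booklet of lens tissue, 58 x 85 x 12 mm, loose, in front of the stand; origin at the middle of its underside
- dish: lidded petri dish, 62 mm diameter, 16 mm high, loose, behind the rotor; origin at the middle of its underside

How it is judged:
On the way, in this order (a step that is already met when the one before it is completed fails the run):
1. the gauge head is in the bore nearest the back wall, at least 25 mm below its mouth, with both plungers bearing on the wall (z of gauge in the frame of bore_mouth between -0.075 and -0.025 m and z of each of tip_a, tip_b in the frame of bore_mouth below -0.018 m and x of gauge in the frame of bore_mouth between -0.006 and 0.006 m and y of gauge in the frame of bore_mouth between -0.006 and 0.006 m and distance between tip_a and tip_b below 0.0515 m), for 0.2 s.
2. the gauge is out of the bore, its plungers held at the bore's size (distance between gauge and bore_mouth above 0.05 m and z of gauge in the frame of bore_mouth above 0 m and distance between tip_a and tip_b between 0.0488 and 0.0512 m), for 0.3 s.
At the end, for the whole second after the job is handed in: the gauge hangs upright and still in the fork of its stand (collar on the tines, within 12 mm of the seat, leaning less than 7 degrees), let go, and its tips still show the bore's 50 mm within 1.2 mm (distance between tip_a and tip_b between 0.0488 and 0.0512 m and horizontal distance between gauge and fork_seat below 0.012 m and z of gauge in the frame of fork_seat between -0.095 and -0.089 m and angle between gauge's own z axis and vertical below 0.12 rad and linear speed of gauge below 0.03 m/s); the robot touches nothing.
It fails at once if the beaker, the tissue booklet or the petri dish is moved by more than 30 mm (distance of any of beaker, tissue, dish from where it was at the start of the episode above 0.03 m).
It fails at once if the gauge is forced against the rotor with more than 40 N (contact force between gauge and rotor above 40 N).
It fails at once if the gauge is dropped or laid down (leaning more than 75 degrees) (angle between gauge's own z axis and vertical above 1.31 rad).
It also fails if it takes over 59 s, if anything falls off the work surface, if the arm or the gripper's body presses on something with over 40 N, if the wrist force passes 120 N, or if a joint passes its speed limit or range.

## Robot

A 7-joint arm with a two-finger parallel gripper is mounted at the origin on a cart in front of the work surface, level with it; the furniture and walls round the work are solid. World frame = base frame: x ahead of the robot, y to its left, z up, the work surface at z = 0. Lengths are in m, angles in rad, forces in N, time in s.
With the tool pointing down it reaches from about 0.425 to 0.925 m from the base axis. Payload 6.8 kg.
Tool frame: the origin (TCP) lies at the very end of the fingers, on their centre line; the grasp point (between the pads) lies r.grasp_offset behind it (r.grasp_offset is the distance from the TCP to the grasp point, in m); z points along the fingers, y is the direction in which the jaws open and shut (so a half turn about z gives the same grasp; the last joint's range is limited). The gripper opens to 85 mm and grips with 20 to 120 N. Pads are 22 mm wide; open, the fingers measure 114 mm over their backs; the gripper's body (76 mm by 85 mm) begins 54 mm behind the grasp point. The pads swing forward as they close: fully open they stand 13 mm farther back than shut.
Start: joints at [-1.274, 0.477, 0.022, 1.555, -0.011, 1.109, -0.083], TCP at [0.266, 0.62, 0.231] pointing down, gripper open.
Joint ranges: [-2.96, 2.96], [-0.34, 2.1], [-1.41, 1.46], [0.24, 2.44], [-1.37, 4.51], [0.17, 1.92], [-2.96, 2.96]. Speed limits (rad/s): [2.39, 2.39, 3.14, 3.14, 3.14, 3.14, 3.14].

## Interface

Orientations are given as a rotation vector (axis times angle).
In Python, from bench import r gives the robot as it stands.
- The arm moves only by the shell command python3 -m jog 'ROWS' [FORCE]. ROWS is JSON, one flat list of numbers, 7 for each row, row after row: the turn, a rotation vector about the tool's x, y, z normalised to -1 to 1, where 1 is 180 degrees, then the shift along the tool's x, y, z normalised to -1 to 1, where 1 is 200 mm, then the opening, from 0 (shut) to 1 (fully open). In form: [wx, wy, wz, x, y, z, hand, wx, wy, wz, x, y, z, hand, ...]. A call has 1 to 12 rows; each row is the pose to reach, as a shift and turn from the pose measured when the call began, along the tool's axes at that moment, turning the shorter way round; what a row does not reach only later rows make up. A row lasts 1/10 s, in which the tool goes at most 50 mm and 8.59 degrees, less where a joint would pass 70% of its speed; a pose out of reach is approached as far as the arm can. A call with a number of a shift or a turn outside -1 to 1 is refused whole. A call with a gripper value outside its range is refused whole. The fingers move at their own pace and stop on an object; FORCE is the grip in N (left out, the last holds). Time passes only in rows, so rows that repeat a pose let the fingers close. It gives the time, the measured TCP pose, the force and the opening at its end, in the units of the state.
- r.get_obs(): the state, without advancing time (a new reading comes with each control period).
- r.grab_frame(name): name is "side" or "top"; returns the picture (480x640x3 uint8, red, green, blue); there is no depth.
- r.calibration(name): a dict with "K" (3x3 intrinsics, pixels), "dist_coeffs" ([k1, k2, p1, p2, k3] as OpenCV has them; the pictures are not rectified), "origin" and "rotation" of the camera in the world. Camera axes: x right, y up, looking along -z (the intrinsics and any distortion apply to the point x, -y, -z); pixel columns grow to the right and rows downward; lengths in m; the calibration is good to about 2 mm. A picture is of the moment at which its call begins. calibration takes no time and is no camera call.
- r.hand_in(): hands the job in, once; it reports no verdict.
The state is a dict: "clock": time; "joints": joint angles; "qvel": joint speeds; "tau": joint torques, N m; "tcp_pos": TCP position; "orientation": TCP orientation; "contact_force": force on the tool from outside, world axes, zero at the start; "moment": the same for the moment, N m; "grip_width": finger opening in m.
Only numpy, scipy, OpenCV 4.12 (cv2) and the standard library are available. Lean on these libraries where they do the work, as an engineer would, in place of code of your own. Each camera call takes 0.05 s, during which the arm holds its last target.

## Working session

There is one attempt and no reset: what is moved stays moved. The work goes in short steps, Python scripts to look and compute and a shell command to move; the robot and the scene stay as the last step left them, time stands still between calls to the robot, and variables do not carry over. Pictures are saved under pics/ and viewed, and the job is handed in when it is done.

```bash
ls -la; mkdir -p pics
python3 - <<'E'
from bench import r
import cv2,numpy as np
print(r.get_obs()); print(r.grasp_offset)
for n in ("side","top"):
    print(n,r.calibration(n))
    cv2.imwrite(f"pics/{n}0.png",cv2.cvtColor(r.grab_frame(n),cv2.COLOR_RGB2BGR))
E
```

```text
total 12
drwxr-xr-x  3 agent agent 4096 Dec  7 01:23 .
drwxr-xr-x 23 root  root  4096 Dec  7 01:23 ..
drwxr-xr-x  2 agent agent 4096 Dec  7 01:23 pics
{'clock': 0.0, 'joints': array([-1.27409308,  0.4778125 ,  0.02237002,  1.55652307, -0.01148731,
        1.10928757, -0.08309574]), 'qvel': array([-0.00081306, -0.00066664, -0.00168086, -0.00059699,  0.00050525,
        0.00075694, -0.00090881]), 'tau': array([-8.07819997e-04, -5.96451831e+01,  1.60785321e+00, -2.81196105e+01,
        1.25175482e-02,  9.51970374e-03,  2.03304995e-05]), 'tcp_pos': array([0.26563144, 0.61985419, 0.23028776]), 'orientation': array([-6.31481095e-01, -3.07725014e+00,  2.96793903e-03]), 'contact_force': array([-0.16554915, -0.31688979, -0.64113883]), 'moment': array([ 0.01299409, -0.04316748, -0.00992522]), 'grip_width': 0.08542155272659852}
0.0187
side {'K': array([[501.24820972,   0.        , 328.02140779],
       [  0.        , 501.24820972, 234.235496  ],
       [  0.        ,   0.        ,   1.        ]]), 'dist_coeffs': array([-0.0935261,  0.       ,  0.       ,  0.       ,  0.       ]), 'origin': array([ 0.2545123 , -0.59610568,  0.67253708]), 'rotation': array([ 0.87395641, -0.16361469, -0.37693253])}
top {'K': array([[487.94505832,   0.        , 318.35082237],
       [  0.        , 487.94505832, 237.54435843],
       [  0.        ,   0.        ,   1.        ]]), 'dist_coeffs': array([-0.01891075,  0.        ,  0.        ,  0.        ,  0.        ]), 'origin': array([0.41814903, 0.01381958, 1.17036751]), 'rotation': array([ 0.06870841, -0.0529015 , -1.58235398])}
```

View pics/side0.png

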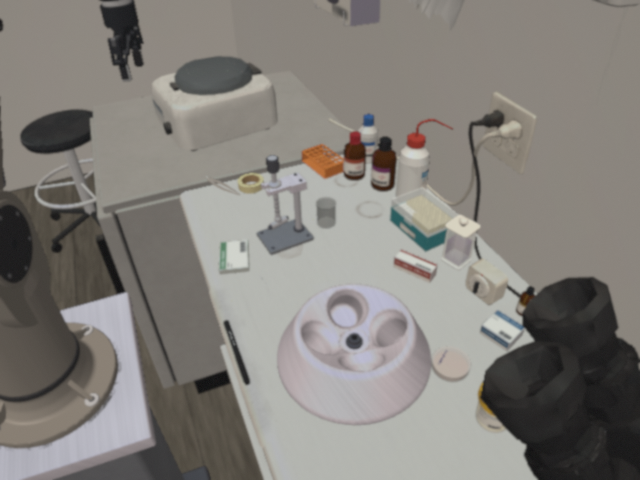

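View pics/top0.png

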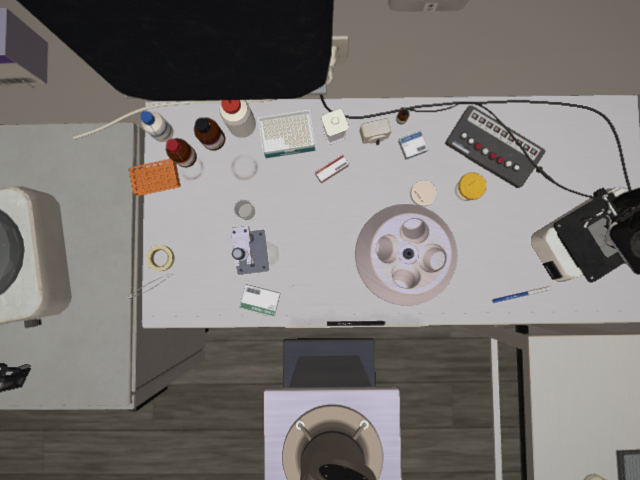

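```bash
cat > h.py <<'E'
from bench import r
import cv2,numpy as np
from scipy.spatial.transform import Rotation as R
def cal(n):
    c=r.calibration(n); return c,R.from_rotvec(c['rotation']).as_matrix()
def ray(n,u,v):
    c,M=cal(n)
    p=cv2.undistortPoints(np.array([[[u,v]]],float),c['K'],c['dist_coeffs'])[0,0]
    d=M@np.array([p[0],-p[1],-1.0]); return c['origin'],d/np.linalg.norm(d)
def onz(n,u,v,z):
    o,d=ray(n,u,v); return o+d*(z-o[2])/d[2]
def tri(a,b):
    o1,d1=ray('side',*a); o2,d2=ray('top',*b)
    A=np.stack([d1,-d2],1); t=np.linalg.lstsq(A,o2-o1,rcond=None)[0]
    p,q=o1+d1*t[0],o2+d2*t[1]; return (p+q)/2,np.linalg.norm(p-q)
def proj(n,P):
    c,M=cal(n); P=np.atleast_2d(P); q=(P-c['origin'])@M
    q=q*np.array([1,-1,-1]); return cv2.projectPoints(q,np.zeros(3),np.zeros(3),c['K'],c['dist_coeffs'])[0][:,0]
def shot(n,f,crop=None,s=1):
    im=cv2.cvtColor(r.grab_frame(n),cv2.COLOR_RGB2BGR); cv2.imwrite(f"pics/{f}_raw.png",im)
    if crop: x0,y0,x1,y1=crop; im=im[y0:y1,x0:x1]
    cv2.imwrite(f"pics/{f}.png",cv2.resize(im,None,fx=s,fy=s,interpolation=cv2.INTER_CUBIC)); return im
E
python3 - <<'E'
import cv2
def c(f,o,x0,y0,x1,y1,s):
    im=cv2.imread(f"pics/{f}.png")[y0:y1,x0:x1]; cv2.imwrite(f"pics/{o}.png",cv2.resize(im,None,fx=s,fy=s,interpolation=cv2.INTER_CUBIC))
c("top0","c1",215,190,295,320,4); c("top0","c2",350,170,470,310,4)
c("side0","c3",220,140,350,260,6); c("side0","c4",270,270,480,420,3)
E
```

```text
(no output)
```

View pics/c1.png

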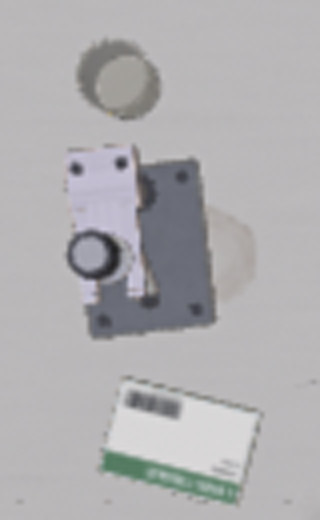

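View pics/c2.png

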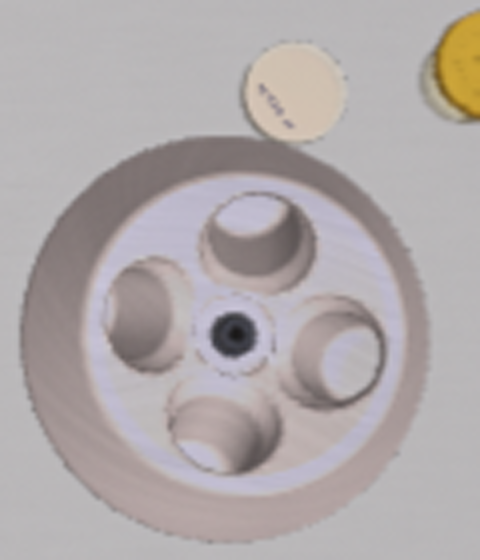

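View pics/c3.png

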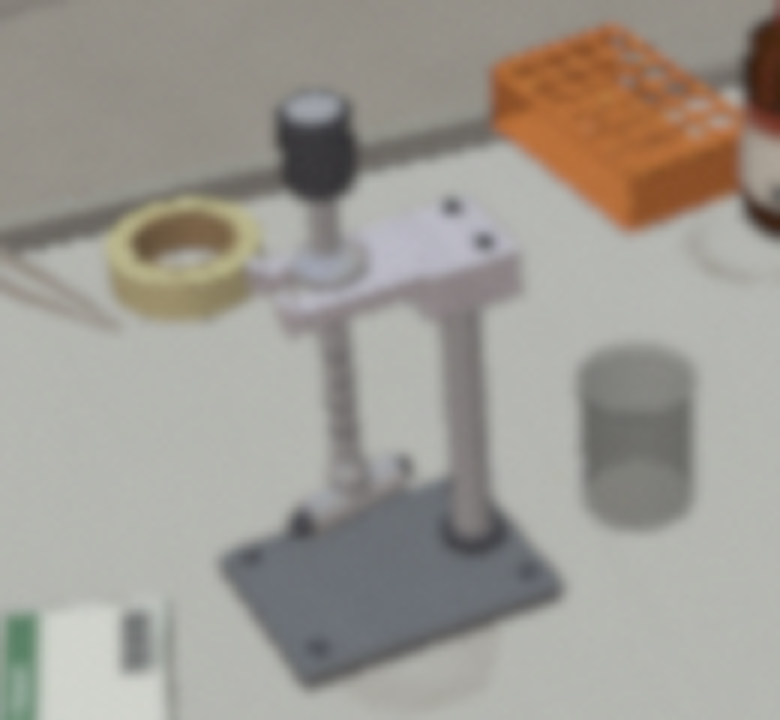

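View pics/c4.png

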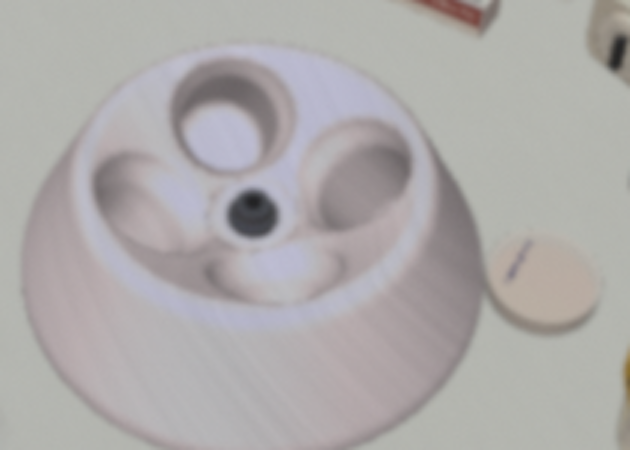

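Run:
```python
from h import *
np.set_printoptions(precision=4,suppress=True)
T=lambda x,y:(215+x/4-.375,190+y/4-.375); S=lambda x,y:(220+x/6-.42,140+y/6-.42)
print("knobtop",tri(S(314,107),T(93,253)))
print("collar? side z.145",onz('side',*S(328,262),.145))
print("tips side z.045",onz('side',*S(300,525),.045),onz('side',*S(405,465),.045))
# dark mask of knob in both views
for n,c in (('side',(255,145,290,180)),('top',(225,240,255,268))):
    im=cv2.imread(f'pics/{n}0.png')[c[1]:c[3],c[0]:c[2]]; m=(im.max(2)<95)
    ys,xs=np.nonzero(m); print(n,len(xs),c[0]+xs.min(),c[0]+xs.max(),c[1]+ys.min(),c[1]+ys.max(),c[0]+xs.mean(),c[1]+ys.mean())
# fork in top: tines at z .137
for p in [(90,303),(145,296),(66,150),(133,145),(80,303),(98,303),(128,298)]: print("fork",p,onz('top',*T(*p),.137))
# base corners
for p in [(90,338),(215,322),(197,158)]: print("base top",p,onz('top',*T(*p),.01))
for p in [(220,560),(310,685),(562,590)]: print("base side",p,onz('side',*S(*p),.01))
T2=lambda x,y:(350+x/4-.375,170+y/4-.375); S2=lambda x,y:(270+x/3-.33,270+y/3-.33)
print("screw",tri(S2(252,205),T2(234,332)), tri(S2(254,212),T2(235,333)))
a,b,l,rr=[onz('top',*T2(*p),.098) for p in [(258,243),(225,428),(149,314),(337,352)]]
print(a,b,l,rr,np.degrees(np.arctan2(*(a-b)[[1,0]])),np.degrees(np.arctan2(*(l-rr)[[1,0]]))-90)
```

```text
knobtop (array([0.4642, 0.1842, 0.1996]), np.float64(0.0012678828375024473))
collar? side z.145 [0.4625 0.1811 0.145 ]
tips side z.045 [0.4439 0.1801 0.045 ] [0.4872 0.1972 0.045 ]
side 150 266 279 159 173 272.46 165.95333333333332
top 70 232 254 240 266 243.34285714285716 254.8857142857143
fork (90, 303) [0.4413 0.1966 0.137 ]
fork (145, 296) [0.4446 0.1674 0.137 ]
fork (66, 150) [0.5229 0.2095 0.137 ]
fork (133, 145) [0.5251 0.1737 0.137 ]
fork (80, 303) [0.4413 0.2019 0.137 ]
fork (98, 303) [0.4412 0.1924 0.137 ]
fork (128, 298) [0.4437 0.1764 0.137 ]
base top (90, 338) [0.4234 0.2191 0.01  ]
base top (215, 322) [0.432  0.1446 0.01  ]
base top (197, 158) [0.53  0.155 0.01 ]
base side (220, 560) [0.4227 0.2159 0.01  ]
base side (310, 685) [0.4315 0.1403 0.01  ]
base side (562, 590) [0.5264 0.1525 0.01  ]
screw (array([ 0.4652, -0.1741,  0.0883]), np.float64(0.0015054828113338183)) (array([ 0.4653, -0.1755,  0.0843]), np.float64(0.0006026012565346813))
[ 0.5144 -0.1872  0.098 ] [ 0.413  -0.1664  0.098 ] [ 0.476  -0.1263  0.098 ] [ 0.4538 -0.2289  0.098 ] -11.58258692070048 -12.200534263593724
```

Run:
```python
from h import *
np.set_printoptions(precision=4,suppress=True)
T2=lambda x,y:(350+x/4-.375,170+y/4-.375); S2=lambda x,y:(270+x/3-.33,270+y/3-.33)
for z in (.117,.112):
  P=np.array([onz('top',*T2(*p),z) for p in [(83,333),(405,333),(244,172),(244,495)]]); print(P[:,:2],P.mean(0), (P[2]+P[3])/2,(P[0]+P[1])/2)
# side: circle fit to rim points
Q=np.array([onz('side',*S2(*p),.117)[:2] for p in [(75,180),(90,130),(150,70),(255,42),(360,75),(420,130),(437,200),(430,245)]])
A=np.c_[2*Q,np.ones(len(Q))]; s=np.linalg.lstsq(A,(Q**2).sum(1),rcond=None)[0]; print(s[:2],np.sqrt(s[2]+s[:2]@s[:2]))
# predicted geometry overlays as a check
c=np.array([.465,-.176]); yaw=np.radians(-11.9); e=np.array([np.cos(yaw),np.sin(yaw),0]); n=np.cross([0,0,1],e)
M=np.r_[c,.098]+.05*e; zb=-.5*e+np.array([0,0,.866]); xb=np.cross(n,zb)
t=np.linspace(0,2*np.pi,40); 
for nm,o,x0,y0,x1,y1,k in(('top','ov1',350,170,470,310,5),('side','ov2',270,270,440,400,4)):
  im=cv2.resize(cv2.imread(f'pics/{nm}0.png')[y0:y1,x0:x1],None,fx=k,fy=k,interpolation=cv2.INTER_CUBIC)
  for rad,dz,col in((.031,0,(0,0,255)),(.025,-.012,(0,255,0)),(.025,-.074,(255,0,0))):
    pts=M+dz*zb+rad*(np.outer(np.cos(t),xb)+np.outer(np.sin(t),n))
    q=(proj(nm,pts)-[x0,y0]+.5)*k-.5
    cv2.polylines(im,[q.astype(int)],True,col,1)
  cv2.imwrite(f'pics/{o}.png',im)
print(M,zb)
```

```text
[[ 0.4652 -0.088 ]
 [ 0.463  -0.2615]
 [ 0.5515 -0.1771]
 [ 0.3772 -0.1725]] [ 0.4642 -0.1748  0.117 ] [ 0.4643 -0.1748  0.117 ] [ 0.4641 -0.1747  0.117 ]
[[ 0.4654 -0.0884]
 [ 0.4632 -0.2628]
 [ 0.5521 -0.178 ]
 [ 0.377  -0.1734]] [ 0.4644 -0.1757  0.112 ] [ 0.4646 -0.1757  0.112 ] [ 0.4643 -0.1756  0.112 ]
[ 0.4639 -0.1788] 0.08637567794272118
[ 0.5139 -0.1863  0.098 ] [-0.4893  0.1031  0.866 ]
```

View pics/ov1.png

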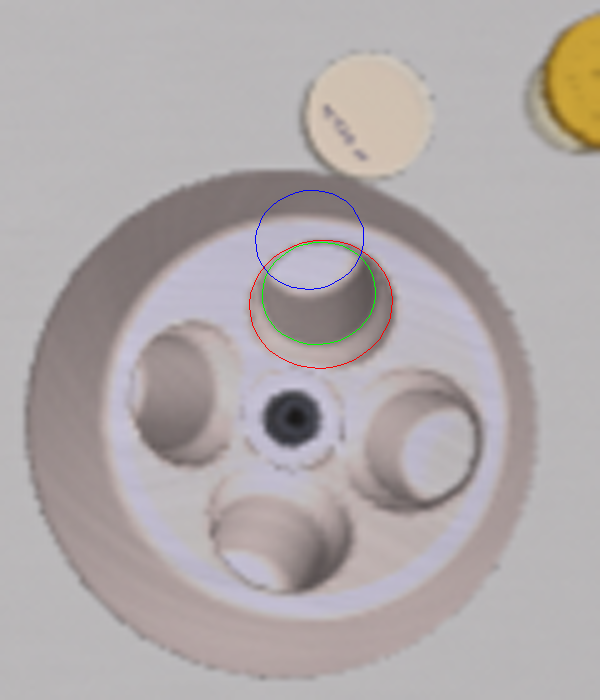

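View pics/ov2.png

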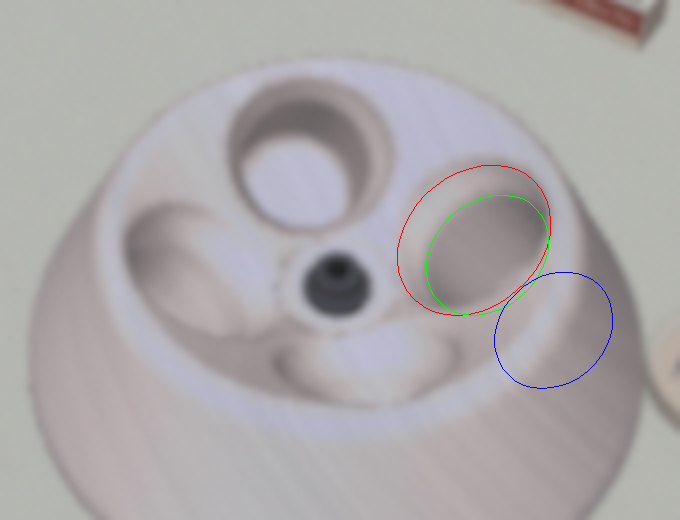

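```bash
cat >> h.py <<'E'
np.set_printoptions(precision=4,suppress=True)
def st():
    o=r.get_obs(); return o['tcp_pos'],R.from_rotvec(o['orientation']).as_matrix(),o
def rel(P,Rt=None):
    p,M,o=st(); Rt=M if Rt is None else Rt
    print('turn',np.round(R.from_matrix(M.T@Rt).as_rotvec()/np.pi,4),'shift',np.round(M.T@(np.array(P)-p)/.2,4))
def down(yaw,zdir=(0,0,1)):
    "tool with z=-zdir, tool x = horizontal-ish at world yaw deg"
    z=-np.array(zdir,float); z/=np.linalg.norm(z); y=np.radians(yaw)
    x=np.array([np.cos(y),np.sin(y),0]); x-=z*(x@z); x/=np.linalg.norm(x); return np.stack([x,np.cross(z,x),z],1)
E
python3 - <<'E'
from h import *
p,M,o=st(); print(M, np.degrees(np.arctan2(M[1,0],M[0,0])))
rel([.464,.184,.26],down(-156.8-45))
rel([.40,.43,.25],down(-156.8-20))
E
```

```text
[[-0.9192  0.3938 -0.0006]
 [ 0.3938  0.9192 -0.0016]
 [-0.0001 -0.0017 -1.    ]] 156.81038274664442
turn [-0.0005  0.     -0.0077] shift [-1.7702 -1.6133 -0.145 ]
turn [-0.0005 -0.0001 -0.1466] shift [-0.9917 -0.6086 -0.0968]
```

```bash
python3 - <<'E'
from h import *
rel([.38,.43,.26],down(134))
E
python3 -m jog '[0,0,0.03,-0.25,-0.15,-0.05,1, 0,0,0.07,-0.5,-0.3,-0.08,1, 0,0,0.11,-0.75,-0.45,-0.12,1, 0,0,0.13,-0.9,-0.55,-0.15,1, 0,0,0.13,-0.9,-0.55,-0.15,1]'
python3 - <<'E'
from h import *
rel([.464,.184,.26],down(111.6))
E
```

```text
turn [-0.0005  0.0001  0.1267] shift [-0.8998 -0.6481 -0.1467]
clock: 0.6
tcp_pos: [0.3926, 0.4421, 0.2614]
orientation: [1.256, 2.876, -0.004]
contact_force: [0.7, 0.0, -0.3]
grip_width: 0.0854
turn [-0.0001  0.0012  0.1179] shift [-1.1893 -0.6152  0.0122]
```

```bash
python3 -m jog '[0,0,0.04,-0.25,-0.13,0,1, 0,0,0.08,-0.5,-0.26,0,1, 0,0,0.118,-0.75,-0.39,0,1, 0,0,0.118,-0.95,-0.5,0,1, 0,0,0.118,-0.95,-0.5,0,1]'
python3 - <<'E'
from h import *
rel([.464,.184,.22],down(111.6))
E
```

```text
clock: 1.1
tcp_pos: [0.4492, 0.2299, 0.2621]
orientation: [1.77, 2.59, -0.005]
contact_force: [0.0, 0.2, -0.5]
grip_width: 0.0854
turn [-0.0001  0.0016 -0.0017] shift [-0.2397 -0.0141  0.2118]
```

```bash
python3 -m jog '[0,0.0016,-0.0017,-0.24,-0.014,0.1,1, 0,0.0016,-0.0017,-0.24,-0.014,0.2,1, 0,0.0016,-0.0017,-0.24,-0.014,0.2,1]'
python3 - <<'E'
from h import *
rel([.464,.184,.164],down(111.6))
shot('side','s1',(200,80,360,260),4); shot('top','t1',(180,180,300,300),5)
E
```

```text
clock: 1.4
tcp_pos: [0.4626, 0.1817, 0.2201]
orientation: [-1.768, -2.594, 0.008]
contact_force: [-0.4, 0.2, -0.3]
grip_width: 0.0856
turn [-0.0017  0.0003 -0.0008] shift [0.0085 0.0124 0.2802]
```

View pics/s1.png

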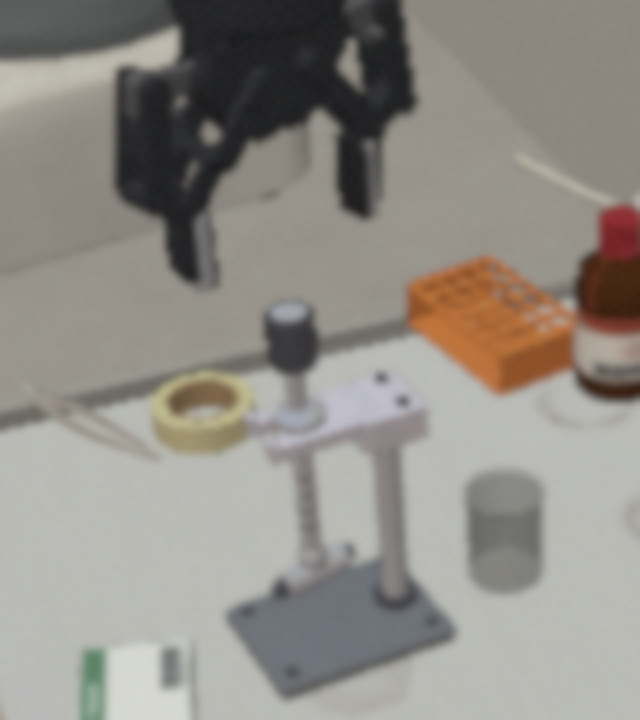

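View pics/t1.png

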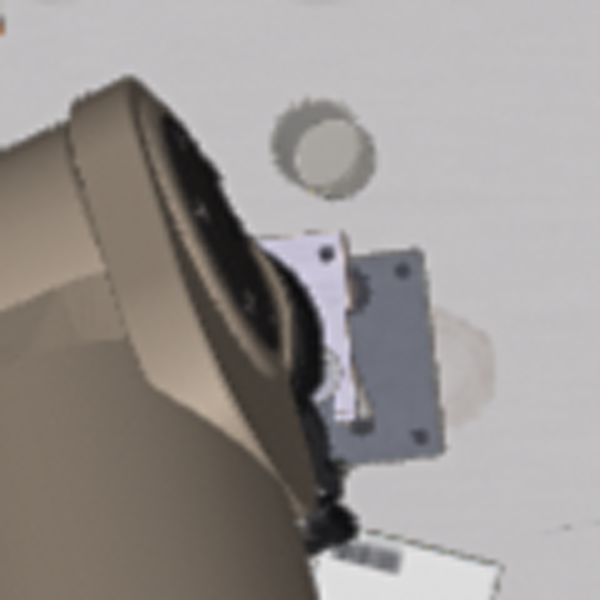

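```bash
python3 -m jog '[-0.0017,0,0,0.0085,0.012,0.15,1, -0.0017,0,0,0.0085,0.012,0.28,1, -0.0017,0,0,0.0085,0.012,0.28,1]'
python3 - <<'E'
from h import *
shot('side','s2',(200,80,360,260),4); print(r.get_obs()['tcp_pos'])
E
```

```text
clock: 1.8
tcp_pos: [0.4632, 0.1887, 0.1646]
orientation: [-1.76, -2.602, 0.001]
contact_force: [-0.4, -1.3, -0.1]
grip_width: 0.0854
[0.4643 0.1887 0.1663]
```

View pics/s2.png

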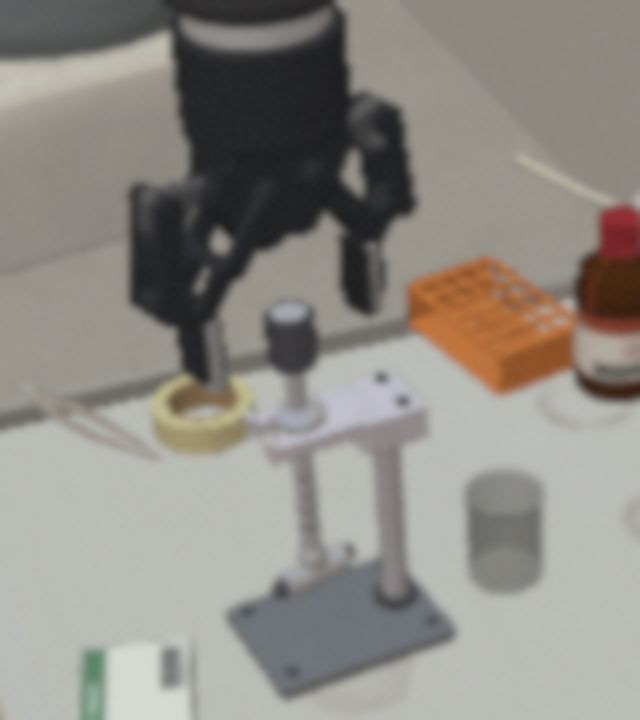

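```bash
python3 -m jog '[0,0,0,0,0,0,1]'
python3 -m jog '[0,0,0,0,0,0,1]'
python3 - <<'E'
from h import *
rel([.464,.184,.164],down(111.6)); p,M,o=st(); print(M)
E
```

```text
clock: 1.95
tcp_pos: [0.4651, 0.1899, 0.1678]
orientation: [1.758, 2.601, 0.006]
contact_force: [0.2, -0.6, 0.3]
grip_width: 0.0855
clock: 2.05
tcp_pos: [0.4658, 0.191, 0.1693]
orientation: [1.756, 2.602, 0.009]
contact_force: [-0.1, -1.0, 0.3]
grip_width: 0.0854
turn [ 0.002  -0.0004  0.002 ] shift [-0.0292 -0.0218  0.0263]
[[-0.374   0.9274  0.0054]
 [ 0.9274  0.374   0.0034]
 [ 0.0011  0.0063 -1.    ]]
```

```bash
python3 -m jog '[0.002,0,0.002,-0.033,-0.023,0.03,1, 0.002,0,0.002,-0.033,-0.023,0.03,1, 0.002,0,0.002,-0.033,-0.023,0.03,1]'
python3 - <<'E'
from h import *
rel([.464,.184,.164],down(111.6))
E
```

```text
clock: 2.35
tcp_pos: [0.4641, 0.1828, 0.1634]
orientation: [-1.766, -2.597, -0.001]
contact_force: [-0.3, 0.1, 0.4]
grip_width: 0.0856
turn [ 0.     -0.0004 -0.0003] shift [ 0.006   0.0017 -0.0028]
```

```bash
python3 -m jog '[0,0,0,0.006,0.0017,-0.003,0, 0,0,0,0.006,0.0017,-0.003,0, 0,0,0,0.006,0.0017,-0.003,0, 0,0,0,0.006,0.0017,-0.003,0, 0,0,0,0.006,0.0017,-0.003,0, 0,0,0,0.006,0.0017,-0.003,0]' 60
python3 - <<'E'
from h import *
shot('side','s3',(200,80,360,260),4); p,M,o=st(); print(o['moment'],M)
E
```

```text
clock: 2.95
tcp_pos: [0.4643, 0.1841, 0.1642]
orientation: [-1.767, -2.597, -0.002]
contact_force: [1.0, 0.4, 2.3]
grip_width: 0.0221
[ 0.0549 -0.1078 -0.0323] [[-0.3674  0.9301  0.0002]
 [ 0.9301  0.3674  0.0015]
 [ 0.0013  0.0007 -1.    ]]
```

View pics/s3.png

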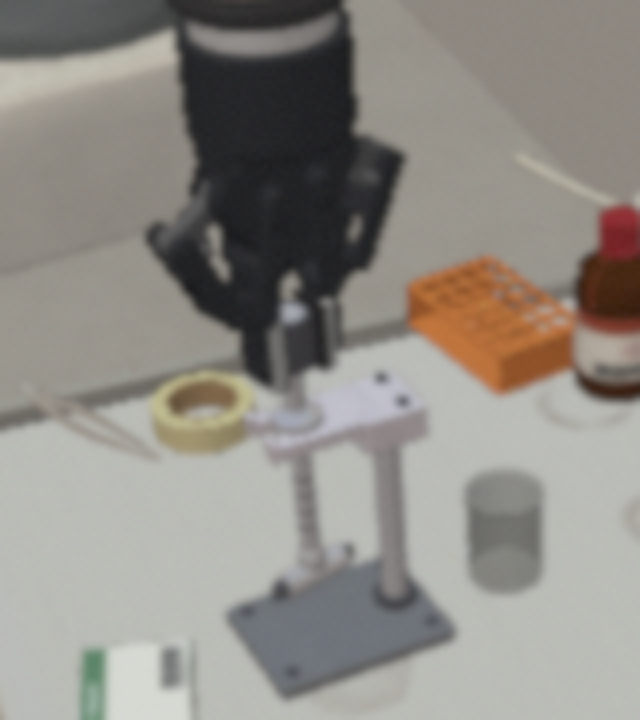

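```bash
python3 -m jog '[0,0,0,0,0,-0.03,0, 0,0,0,0,0,-0.05,0, 0,0,0,0,0,-0.05,0, 0,0,0,0.03,-0.11,-0.05,0, 0,0,0,0.06,-0.22,-0.05,0, 0,0,0,0.086,-0.32,-0.05,0, 0,0,0,0.086,-0.32,-0.05,0]'
python3 - <<'E'
from h import *
shot('side','s4',(170,80,330,260),4); p,M,o=st(); print(p,M,o['contact_force'])
E
```

```text
clock: 3.7
tcp_pos: [0.3955, 0.1759, 0.1737]
orientation: [-1.764, -2.596, 0.001]
contact_force: [-0.1, 0.2, -1.5]
grip_width: 0.022
[0.3973 0.1764 0.1741] [[-0.3683  0.9297 -0.0006]
 [ 0.9297  0.3683  0.0017]
 [ 0.0018  0.0001 -1.    ]] [-0.1048  0.6556 -1.4173]
```

View pics/s4.png

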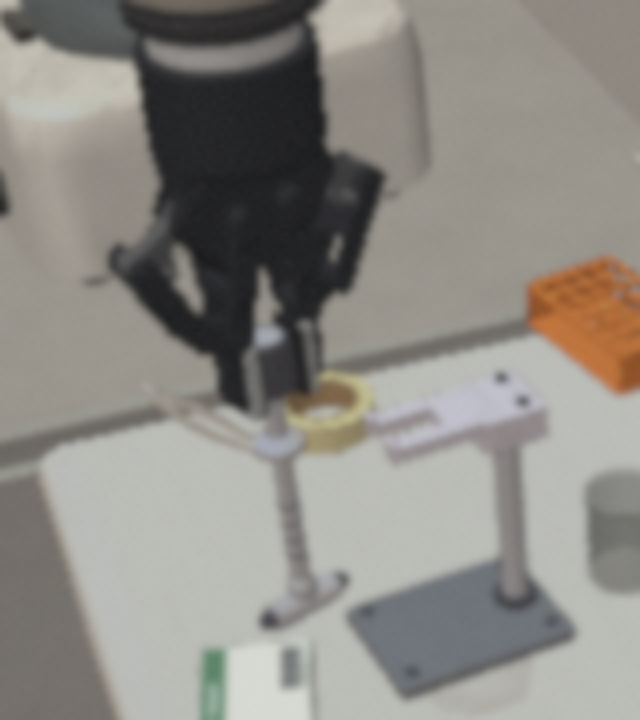

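```bash
python3 -m jog '[0,0,0,0,0,-0.25,0, 0,0,0,0,0,-0.5,0, 0,0,0,0,0,-0.68,0, 0,0,0,0,0,-0.68,0]'
python3 - <<'E'
from h import *
rel([.45,.02,.305],down(90))
E
```

```text
clock: 4.15
tcp_pos: [0.4009, 0.1778, 0.3154]
orientation: [1.765, 2.596, 0.018]
contact_force: [-0.3, 0.5, -2.3]
grip_width: 0.022
turn [ 0.003  -0.0021  0.1199] shift [-0.8246 -0.0622  0.0476]
```

```bash
python3 -m jog '[0,0,0.04,-0.22,-0.02,0.01,0, 0,0,0.08,-0.44,-0.04,0.02,0, 0,0,0.12,-0.66,-0.06,0.04,0, 0.003,-0.002,0.12,-0.825,-0.062,0.047,0, 0.003,-0.002,0.12,-0.825,-0.062,0.047,0]'
python3 - <<'E'
from h import *
zb=[-.4893,.1031,.866]
print(down(70,zb))
rel([.43,-.165,.29],down(70,zb)); print(st()[2]['joints'])
E
```

```text
clock: 4.65
tcp_pos: [0.4511, 0.015, 0.3043]
orientation: [2.23, 2.211, -0.003]
contact_force: [0.5, 0.3, -1.8]
grip_width: 0.022
[[ 0.3083  0.8158  0.4893]
 [ 0.9493 -0.2969 -0.1031]
 [ 0.0612  0.4963 -0.866 ]]
turn [-0.1673 -0.0058  0.1003] shift [-0.9006 -0.0978  0.0734]
[-0.704   0.0063  0.5434  1.9969 -0.0015  1.14   -0.1684]
```

```bash
python3 -m jog '[-0.035,0,0.02,-0.2,-0.02,0.01,0, -0.07,0,0.04,-0.4,-0.04,0.03,0, -0.1,0,0.06,-0.6,-0.06,0.05,0, -0.135,-0.004,0.08,-0.75,-0.08,0.07,0, -0.167,-0.006,0.1,-0.9,-0.098,0.073,0, -0.167,-0.006,0.1,-0.9,-0.098,0.073,0, -0.167,-0.006,0.1,-0.9,-0.098,0.073,0]'
python3 - <<'E'
from h import *
zb=np.array([-.4893,.1031,.866]); M=np.array([.5139,-.1863,.098])
rel(M+.174*zb,down(70,zb)); o=st()[2];print(o['joints'],o['contact_force'])
shot('side','s5',(220,120,460,400),2.5); shot('top','t5',(340,150,500,310),4)
E
```

```text
clock: 5.35
tcp_pos: [0.4292, -0.165, 0.2894]
orientation: [2.21, 1.578, 0.489]
contact_force: [-0.3, 0.7, -1.8]
grip_width: 0.0225
turn [-0.0008  0.0004  0.    ] shift [-0.0288 -0.0972  0.1772]
[-0.4066 -0.3171  0.5264  2.3479  0.3598  0.5717 -0.4451] [-0.326   0.6602 -1.7841]
```

View pics/s5.png

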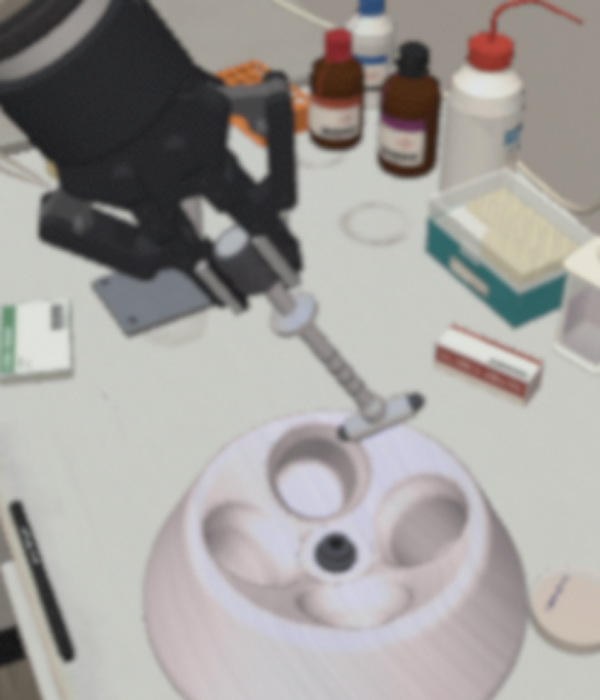

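View pics/t5.png

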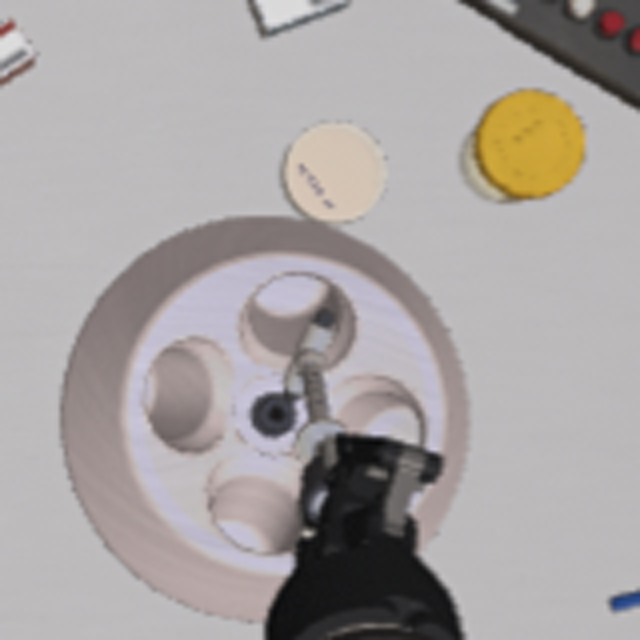

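Run:
```python
from h import *
S=lambda x,y:(220+x/2.5-.3,120+y/2.5-.3); T=lambda x,y:(340+x/4-.375,150+y/4-.375)
p,M,o=st()
for n,a,b in (("tipfar",(418,402),(327,316)),("tipnear",(343,433),(289,392)),("collar",(293,314),(321,440))):
    X,e=tri(S(*a),T(*b)); print(n,X,e,'tool',M.T@(X-p))
G=p+M@[0,0,.1193]; print('pred head',G,proj('side',G),proj('top',G)); 
print('tips pred dir', proj('side',p+M@[0,0,.0233]),proj('top',p+M@[0,0,.0233]))
print('obs head',S(380,417),T(308,354),'collar',S(293,314),T(321,440))
im=cv2.imread('pics/side_raw.png') if 0 else None
import subprocess
for f,x0,y0,x1,y1 in (('s5_raw',325,230,400,310),('t5_raw',400,215,440,270)):
    i=cv2.imread(f'pics/{f}.png')[y0:y1,x0:x1]; cv2.imwrite(f'pics/{f}z.png',cv2.resize(i,None,fx=8,fy=8,interpolation=cv2.INTER_CUBIC))
```

```text
tipfar [ 0.508  -0.1827  0.1979] 0.0016534022492312942 tool [0.0004 0.0228 0.1197]
tipnear [ 0.4715 -0.167   0.1743] 0.0015998471071636106 tool [ 0.0027 -0.0233  0.1208]
collar [ 0.4436 -0.1641  0.2677] 0.002608653733304997 tool [ 0.0026 -0.0007  0.0258]
pred head [ 0.489  -0.1763  0.1869] [[372.3443 287.1089]] [[417.2355 238.9294]]
tips pred dir [[337.6452 245.1533]] [[421.2191 261.0226]]
obs head (371.7, 286.5) (416.625, 238.125) collar (336.9, 245.29999999999998) (419.875, 259.625)
```

View pics/s5_rawz.png

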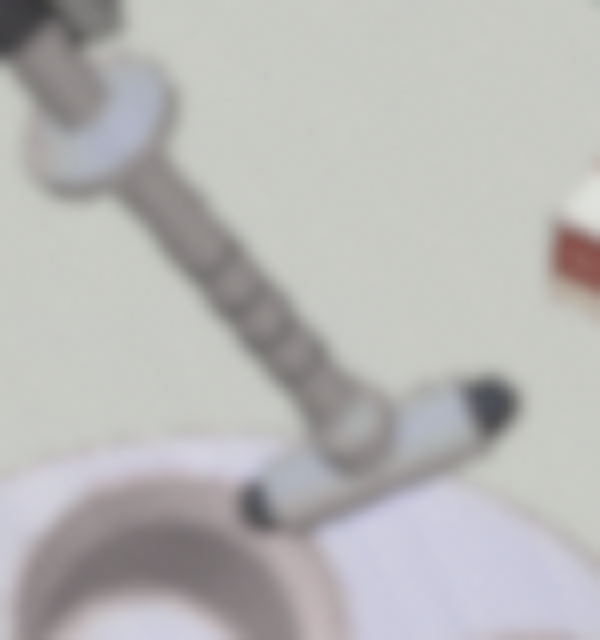

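View pics/t5_rawz.png

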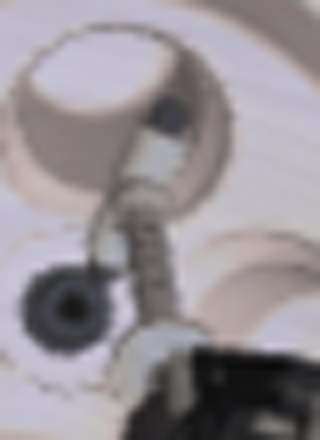

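```bash
python3 -m jog '[-0.001,0,0,-0.015,-0.05,0.09,0, -0.001,0,0,-0.034,-0.097,0.177,0, -0.001,0,0,-0.034,-0.097,0.177,0, -0.001,0,0,-0.034,-0.097,0.177,0]'
python3 - <<'E'
from h import *
zb=np.array([-.4893,.1031,.866]); M=np.array([.5139,-.1863,.098])
rel(M+.134*zb,down(70,zb)); o=st()[2];print(o['joints'],o['contact_force'],o['moment'])
shot('side','s6',(320,200,440,400),4); shot('top','t6',(370,170,450,290),6)
E
```

```text
clock: 5.85
tcp_pos: [0.431, -0.1676, 0.25]
orientation: [2.203, 1.581, 0.491]
contact_force: [0.3, -0.4, -1.9]
grip_width: 0.022
turn [0.0003 0.     0.0015] shift [-0.0072 -0.0113  0.2005]
[-0.4253 -0.2474  0.5908  2.4059  0.3535  0.4363 -0.4204] [ 0.2516 -0.3912 -1.9142] [0.1358 0.798  0.001 ]
```

View pics/s6.png

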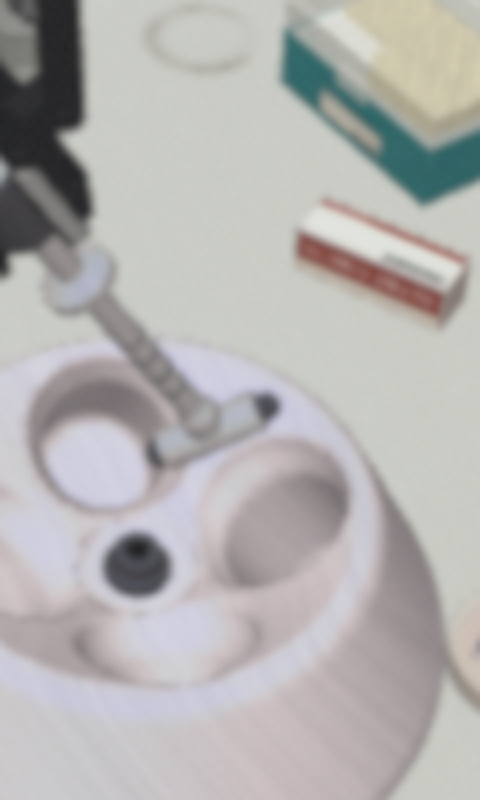

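View pics/t6.png

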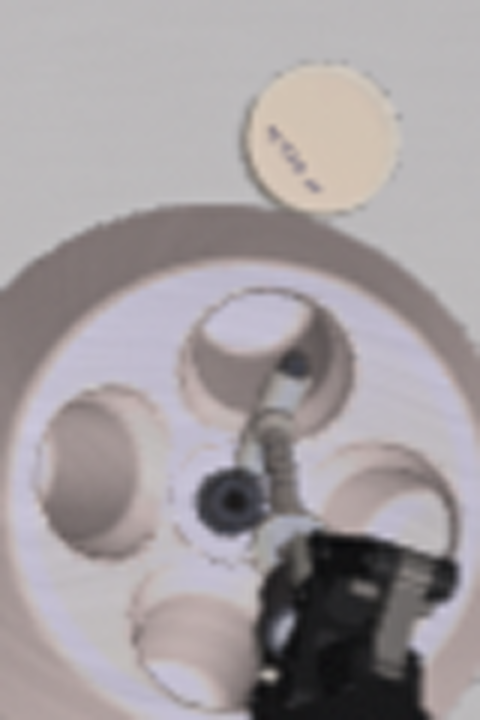

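```bash
python3 -m jog '[0,0,0.0015,-0.012,-0.011,0.06,0, 0,0,0.0015,-0.012,-0.011,0.12,0, 0,0,0.0015,-0.012,-0.011,0.18,0, 0,0,0.0015,-0.012,-0.011,0.2,0, 0,0,0.0015,-0.012,-0.011,0.2,0]'
python3 - <<'E'
from h import *
zb=np.array([-.4893,.1031,.866]); M=np.array([.5139,-.1863,.098])
rel(M+.114*zb,down(70,zb)); o=st()[2];print(o['joints'],o['contact_force'],o['moment'])
shot('side','s7',(340,220,420,370),5); shot('top','t7',(380,190,450,280),7)
E
```

```text
clock: 6.45
tcp_pos: [0.4491, -0.1735, 0.2154]
orientation: [2.206, 1.576, 0.495]
contact_force: [-0.0, 1.0, -1.3]
grip_width: 0.0222
turn [ 0.0011 -0.0002 -0.    ] shift [ 0.0032 -0.0082  0.1035]
[-0.5123 -0.1293  0.7383  2.4247  0.2368  0.2922 -0.2939] [-0.0073  0.9828 -1.3038] [ 0.1629  0.7863 -0.0471]
```

View pics/s7.png

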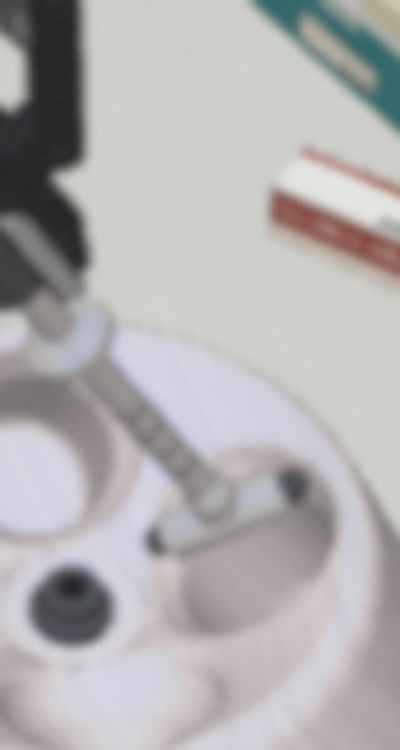

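View pics/t7.png

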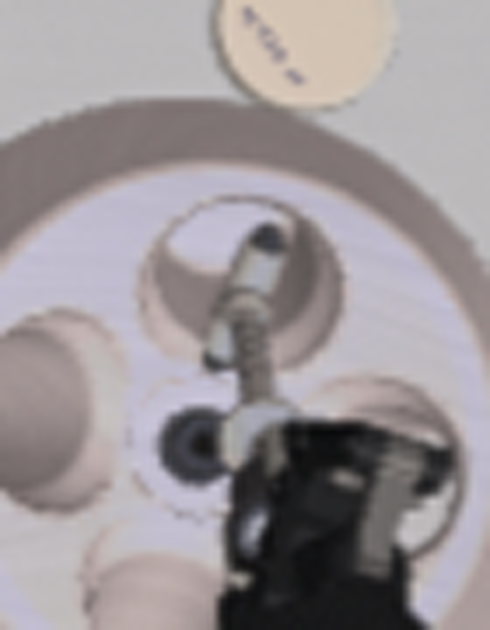

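Run:
```python
from h import *
S=lambda x,y:(340+x/5-.4,220+y/5-.4); T=lambda x,y:(380+x/7-.43,190+y/7-.43)
p,Mt,o=st()
zb=np.array([-.4893,.1031,.866]); M=np.array([.5139,-.1863,.098]);zb/=np.linalg.norm(zb); n=np.array([.2060,.9786,0]); xb=np.cross(n,zb);B=np.stack([xb,n,zb],1)
for nme,a,b in (("tipfar",(294,486),(267,236)),("tipnear",(157,543),(216,358)),("collar",(75,332),(253,435))):
    X,e=tri(S(*a),T(*b)); print(nme,X,e,'tool',Mt.T@(X-p),'bore',B.T@(X-M))
print('head model in bore',B.T@(p+Mt@[.0,0,.1193]-M))
print([x for x in dir(r) if not x.startswith('_')])
```

```text
tipfar [ 0.5272 -0.1904  0.1238] 0.0003165956790418052 tool [0.0024 0.0227 0.1197] bore [ 0.0249 -0.0013  0.0154]
tipnear [ 0.491  -0.1775  0.1019] 0.0009285291658310593 tool [ 0.0021 -0.0215  0.1195] bore [-0.019   0.0038  0.0155]
collar [ 0.4637 -0.1714  0.1946] 0.0017226482656041093 tool [0.0053 0.0008 0.0253] bore [0.0031 0.0042 0.1098]
head model in bore [ 0.002  -0.0008  0.0157]
['Unreachable', 'calibration', 'get_obs', 'grab_frame', 'grasp_offset', 'hand_in']
```

```bash
python3 -m jog '[0.001,0,0,-0.002,-0.012,0.03,0, 0.001,0,0,-0.002,-0.012,0.06,0, 0.001,0,0,-0.002,-0.012,0.09,0, 0.001,0,0,-0.002,-0.013,0.1,0, 0.001,0,0,-0.002,-0.013,0.1,0]'
cat > w.py <<'E'
from h import *
zb=np.array([-.4893,.1031,.866]); M=np.array([.5139,-.1863,.098]);zb/=np.linalg.norm(zb); n=np.array([.2060,.9786,0]); xb=np.cross(n,zb);B=np.stack([xb,n,zb],1)
def rep(s,yaw=70):
    p,Mt,o=st()
    print('head in bore',B.T@(p+Mt@[.0,0,.1193]-M)); rel(M+(s+.119)*zb,down(yaw,zb)); print('q',o['joints'],'F tool',Mt.T@o['contact_force'],'M tool',Mt.T@o['moment'],o['clock'])
E
python3 -c "
from w import *
rep(-.02)"
```

```text
clock: 7.05
tcp_pos: [0.4567, -0.1751, 0.1974]
orientation: [2.208, 1.577, 0.495]
contact_force: [0.5, -0.0, -2.1]
grip_width: 0.0221
head in bore [-0.0007 -0.0006 -0.0041]
turn [ 0.0003 -0.0006 -0.0002] shift [0.0043 0.0034 0.0811]
q [-0.5745 -0.058   0.8364  2.433   0.0403  0.2238 -0.0948] F tool [-0.0038 -0.6388  2.1131] M tool [ 0.8046 -0.1129 -0.041 ] 7.05
```

```bash
python3 -m jog '[0,0,0,0,0.002,0.02,0, 0,0,0,0,0.002,0.04,0, 0,0,0,0,0.002,0.06,0]'
python3 -c "
from w import *
rep(-.025)"
```

```text
clock: 7.35
tcp_pos: [0.4629, -0.1762, 0.1876]
orientation: [2.209, 1.577, 0.497]
contact_force: [-3.0, 0.4, 1.5]
grip_width: 0.0222
head in bore [ 0.     -0.0003 -0.0157]
turn [ 0.0004 -0.001  -0.0003] shift [0.0032 0.0005 0.0478]
q [-0.6201 -0.0048  0.9095  2.434  -0.2161  0.1913  0.1612] F tool [-0.4235 -1.7939 -2.8418] M tool [ 1.1522 -0.2681  0.0295] 7.35
```

```bash
python3 -m jog '[0,0,0,0.001,0,0.02,0, 0,0,0,0.001,0,0.04,0, 0,0,0,0.001,0,0.04,0]'
python3 -c "
from w import *
rep(-.035)"
```

```text
clock: 7.65
tcp_pos: [0.4669, -0.1769, 0.1807]
orientation: [2.209, 1.577, 0.497]
contact_force: [-2.3, -0.9, 0.1]
grip_width: 0.0222
head in bore [-0.     -0.0001 -0.0237]
turn [ 0.0003 -0.0011 -0.0005] shift [0.0022 0.0007 0.058 ]
q [-0.6043  0.0372  0.9104  2.4334 -0.4515  0.1793  0.3912] F tool [-1.5415 -1.5601 -1.1537] M tool [ 0.9852 -0.2995 -0.0167] 7.65
```

```bash
python3 -m jog '[0,0,0,0.001,0.001,0.02,0, 0,0,0,0.001,0.001,0.04,0, 0,0,0,0.001,0.001,0.06,0, 0,0,0,0.001,0.001,0.06,0]'
python3 -c "
from w import *
rep(-.037)
shot('side','s8',(340,220,420,370),5); shot('top','t8',(380,190,450,280),7)"
```

```text
clock: 8.05
tcp_pos: [0.4728, -0.178, 0.1704]
orientation: [2.21, 1.577, 0.497]
contact_force: [-1.8, -0.4, -1.9]
grip_width: 0.0222
head in bore [ 0.      0.0001 -0.0356]
turn [ 0.0002 -0.0011 -0.0007] shift [0.0016 0.0004 0.0084]
q [-0.5308  0.0931  0.8513  2.4299 -0.7647  0.173   0.6934] F tool [-1.0061 -2.2944  0.8182] M tool [ 0.9516 -0.3218 -0.0288] 8.05
```

View pics/s8.png

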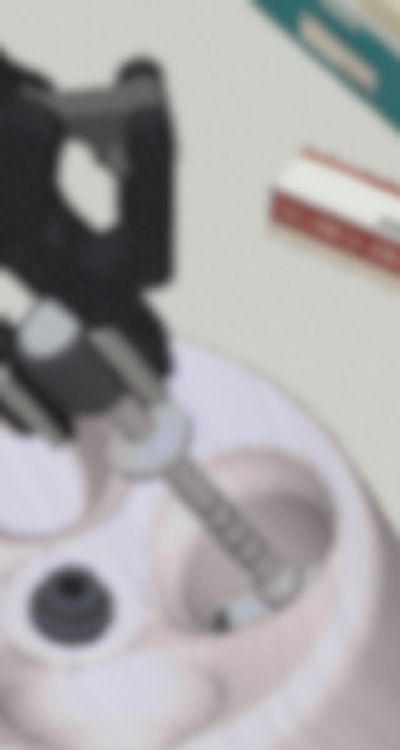

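View pics/t8.png

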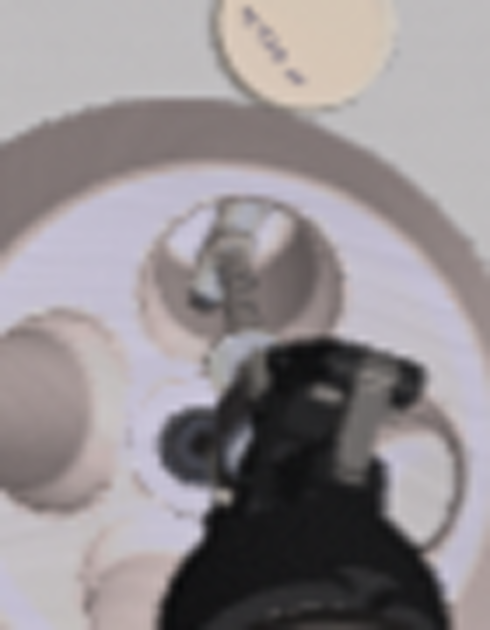

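```bash
python3 -m jog '[0,0,0.03,0,-0.001,0.005,0, 0,0,0.06,0,-0.003,0.005,0, 0,0,0.1,0,-0.004,0.005,0, 0,0,0.1,0,-0.004,0.005,0]'
python3 -c "
from w import *
rep(-.037,52)"
```

```text
clock: 8.55
tcp_pos: [0.4727, -0.1775, 0.1697]
orientation: [2.47, 1.231, 0.586]
contact_force: [-0.8, -0.5, -2.1]
grip_width: 0.022
head in bore [-0.0004  0.0006 -0.0362]
turn [-0.0001 -0.0015 -0.0122] shift [0.0009 0.003  0.0055]
q [-0.5742  0.0997  0.902   2.4328 -0.828   0.178   0.4431] F tool [-1.3165 -1.235   1.4969] M tool [ 0.874  -0.5355  0.0174] 8.55
```

```bash
python3 -m jog '[0,0,0.04,0,0,0.005,0, 0,0,0.08,0.001,0,0.005,0, 0,0,0.12,0.001,0,0.005,0, 0,0,0.16,0.001,0,0.005,0, 0,0,0.2,0.001,0,0.005,0, 0,0,0.2,0.001,0,0.005,0]'
python3 -c "
from w import *
rep(-.037,16)
p,Mt,o=st(); print('lat dev in bore frame F',B.T@(o['contact_force']-[0,0,-1.8]),'M',B.T@(o['moment']-[.15,.79,-.03]))
shot('side','s9',(340,220,420,370),5)"
```

```text
clock: 9.15
tcp_pos: [0.4734, -0.1768, 0.1689]
orientation: [2.843, 0.428, 0.727]
contact_force: [-0.3, 0.2, -0.5]
grip_width: 0.022
head in bore [-0.0004  0.0016 -0.0371]
turn [-0.0013 -0.0013 -0.0138] shift [-0.      0.0056  0.0011]
q [-0.6475  0.1147  0.9889  2.4349 -0.9246  0.1933 -0.0848] F tool [-0.3909 -0.4103  0.3103] M tool [ 0.909  -0.8742  0.0232] 9.15
lat dev in bore frame F [0.3599 0.1717 1.2487] M [0.4013 0.4011 0.002 ]
```

View pics/s9.png

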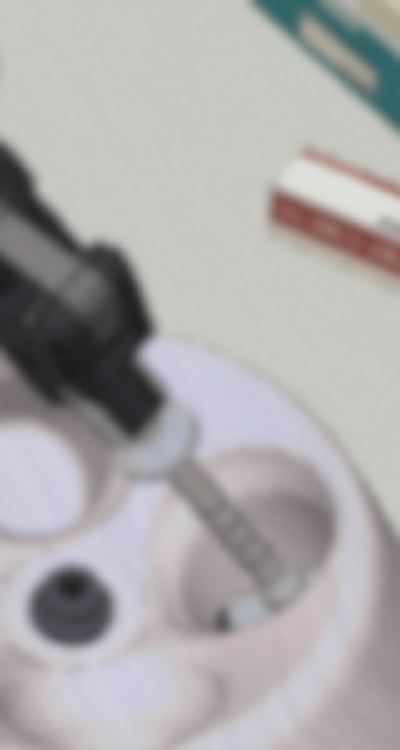

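```bash
python3 -m jog '[-0.001,-0.001,0.045,0,0.002,0.002,0, -0.001,-0.001,0.09,0,0.004,0.002,0, -0.001,-0.001,0.135,0,0.005,0.002,0, -0.001,-0.001,0.18,0,0.005,0.002,0, -0.001,-0.001,0.22,0,0.005,0.002,0, -0.001,-0.001,0.22,0,0.005,0.002,0]'
python3 -c "
from w import *
rep(-.037,-28)
p,Mt,o=st(); print('lat dev in bore frame F',B.T@(o['contact_force']-[0,0,-1.8]),'M',B.T@(o['moment']-[.15,.79,-.03]))
shot('side','s10',(340,220,420,370),5)"
```

```text
clock: 9.8
tcp_pos: [0.4741, -0.1771, 0.1689]
orientation: [2.975, -0.58, 0.81]
contact_force: [0.5, 2.0, -2.1]
grip_width: 0.0222
head in bore [-0.      0.0012 -0.0375]
turn [-0.0009  0.0006  0.0456] shift [ 0.0003  0.0042 -0.0011]
q [-0.7679  0.151   1.1397  2.435  -1.0525  0.2327 -0.639 ] F tool [-1.3367 -1.8221  1.8666] M tool [ 0.5521 -0.9673  0.0018] 9.8
lat dev in bore frame F [-0.0934  2.0369 -0.2999] M [0.7441 0.0497 0.0181]
```

View pics/s10.png

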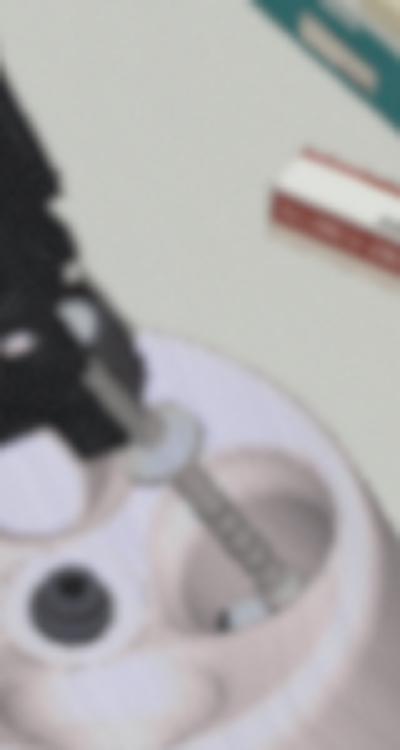

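```bash
python3 -c "
from w import *
p,Mt,o=st(); print(np.degrees(R.from_matrix(down(70,zb).T@Mt).as_rotvec()), o['tau'])"
```

```text
[ 0.2159  0.0667 93.0482] [  1.0938 -13.8582   4.7271 -21.8144  -0.4801  -1.9667  -0.4402]
```

```bash
python3 -m jog '[-0.001,0,0.03,0,0.003,0,0, -0.001,0,0.055,0,0.003,0,0, -0.001,0,0.055,0,0.003,0,0]'
python3 -c "
from w import *
rep(-.037,-36)
p,Mt,o=st(); print(np.degrees(R.from_matrix(down(70,zb).T@Mt).as_rotvec()), o['tau'])
shot('side','s11',(340,220,420,370),5); shot('top','t11',(380,190,450,280),7)"
```

```text
clock: 10.15
tcp_pos: [0.4742, -0.1772, 0.1689]
orientation: [-2.888, 0.816, -0.799]
contact_force: [1.3, 1.7, -2.2]
grip_width: 0.0221
head in bore [ 0.      0.0009 -0.0375]
turn [-0.0001  0.0007  0.0424] shift [ 0.0002  0.0041 -0.0011]
q [-0.7949  0.1623  1.174   2.435  -1.0789  0.2432 -0.7785] F tool [-0.9059 -1.6878  2.3213] M tool [ 0.564  -0.8472  0.0104] 10.15
[  0.1376  -0.0595 102.6631] [  1.322  -13.4448   5.1927 -21.3997  -0.493   -1.9588  -0.7007]
```

View pics/t11.png

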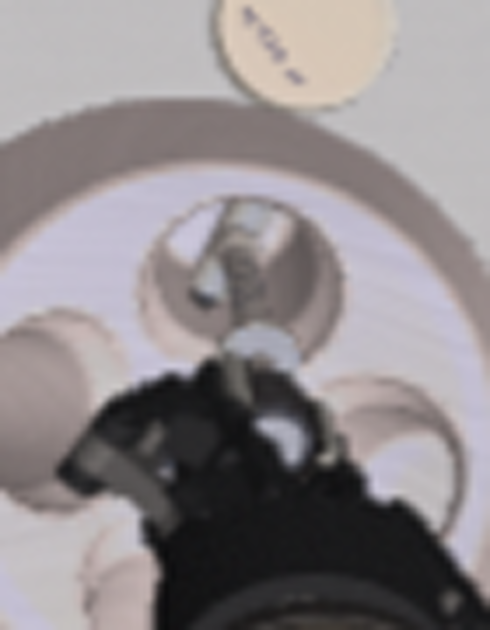

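View pics/s11.png

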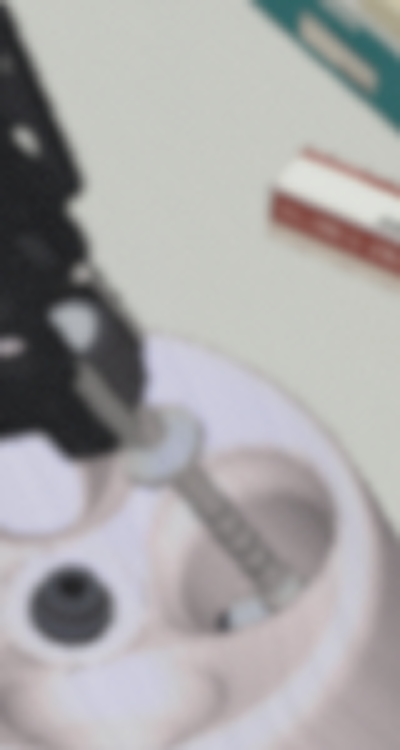

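```bash
python3 -m jog '[0,0,0,0,0,-0.04,0, 0,0,0,0,0,-0.08,0, 0,0,0,0,0,-0.12,0, 0,0,0,0,0,-0.16,0, 0,0,0,0,0,-0.2,0, 0,0,0,0,0,-0.25,0, 0,0,0,0,0,-0.3,0]'
python3 -c "
from w import *
rep(.07,-20)"
```

```text
clock: 10.95
tcp_pos: [0.4487, -0.1673, 0.2048]
orientation: [-2.883, 0.803, -0.761]
contact_force: [-0.2, -0.2, -3.7]
grip_width: 0.0219
head in bore [-0.008   0.0077  0.0071]
turn [-0.0049  0.0088 -0.0568] shift [ 0.0241  0.0114 -0.3145]
q [-0.6358 -0.1172  0.8732  2.4257  0.1535  0.2944 -1.9927] F tool [-1.6884  0.939   3.2021] M tool [-0.3042 -0.8375  0.0476] 10.95
```

```bash
python3 -m jog '[0,0,0,0.02,0.01,-0.1,0, 0,0,0,0.02,0.01,-0.2,0, 0,0,0,0.02,0.01,-0.32,0, 0,0,0,0.02,0.01,-0.4,0, 0,0,0,0.02,0.01,-0.4,0, 0,0,0,0.02,0.01,-0.4,0]'
python3 -c "
from w import *
rep(.08,-20)
shot('side','s12',(300,190,400,310),6); shot('top','t12',(350,190,470,310),5)"
```

```text
clock: 11.55
tcp_pos: [0.4128, -0.1656, 0.2762]
orientation: [-2.883, 0.803, -0.763]
contact_force: [0.4, -0.3, -1.5]
grip_width: 0.0222
head in bore [-0.0029  0.002   0.0867]
turn [-0.0048  0.0085 -0.0567] shift [ 0.0015 -0.0028  0.0346]
q [-0.3838 -0.3263  0.5397  2.3752  0.304   0.5609 -2.157 ] F tool [-0.1799  0.3146  1.5412] M tool [-0.3149 -0.7227  0.0469] 11.55
```

View pics/s12.png

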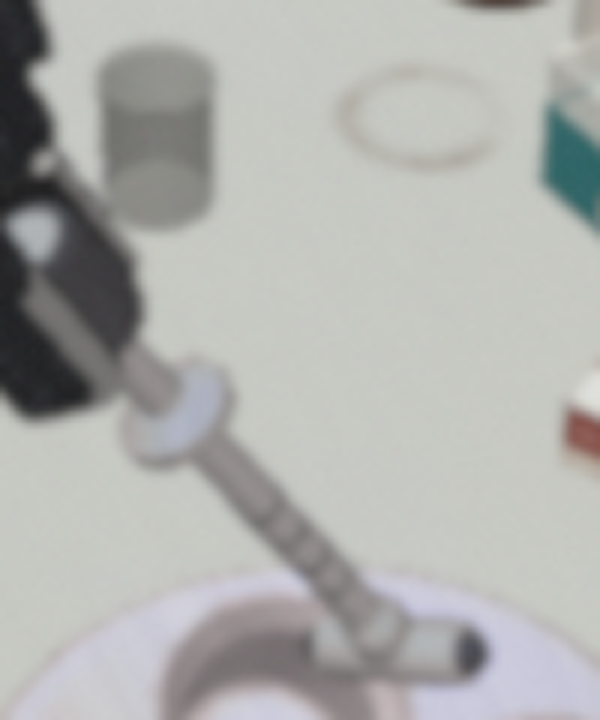

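View pics/t12.png

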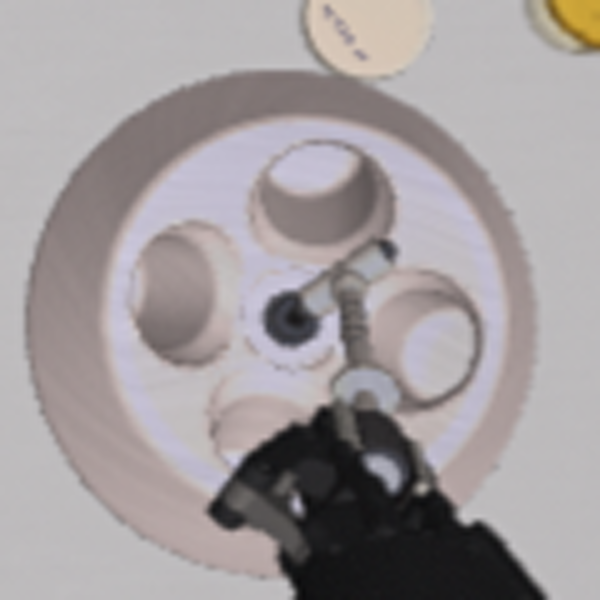

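Run:
```python
from w import *
S=lambda x,y:(300+x/6-.42,190+y/6-.42); T=lambda x,y:(350+x/5-.4,190+y/5-.4)
p,Mt,o=st()
def an(P): 
    v=P[0]-P[1]; w=B.T@v; return v,np.linalg.norm(v),np.degrees(np.arctan2(w[1],w[0]))
# now
a=tri(S(483,652),T(395,249)); b=tri(S(316,640),T(302,307)); print(a,b,an((a[0],b[0])), Mt.T@(a[0]-p),Mt.T@(b[0]-p))
# before insertion (s7)
S=lambda x,y:(340+x/5-.4,220+y/5-.4); T=lambda x,y:(380+x/7-.43,190+y/7-.43)
a=tri(S(294,486),T(267,236)); b=tri(S(157,543),T(216,358)); print(an((a[0],b[0])))
# in bore: near tip
a=tri(S(218,622),T(207,300)); c=B.T@(a[0]-M); print(a[1],c,np.degrees(np.arctan2(-c[1],-c[0])))
print(np.degrees(R.from_matrix(down(70,zb).T@Mt).as_rotvec()))
```

```text
(array([ 0.4882, -0.1993,  0.1876]), np.float64(0.0011324153604740017)) (array([ 0.4654, -0.1644,  0.1676]), np.float64(0.0007481900728287305)) (array([ 0.0229, -0.0349,  0.02  ]), np.float64(0.04628188995690753), np.float64(-39.587945510905215)) [0.0343 0.0094 0.1154] [-0.009  -0.0064  0.1195]
(array([ 0.0362, -0.0129,  0.0219]), np.float64(0.04421903686549123), np.float64(-6.664085709667976))
0.002344483926523577 [-0.0212  0.0035 -0.0316] -9.406233953883964
[  2.0192  -0.6286 102.4845]
```

Run:
```python
import cv2
for f,x0,y0,x1,y1 in (('s12_raw',345,285,390,310),('s7_raw',365,310,405,335),('s5_raw',350,275,395,300),('s4_raw',230,215,265,240)):
    i=cv2.imread(f'pics/{f}.png')[y0:y1,x0:x1]; cv2.imwrite(f'pics/z_{f}.png',cv2.resize(i,(x1-x0)*16,None,fx=16,fy=16) if 0 else cv2.resize(i,None,fx=14,fy=14,interpolation=cv2.INTER_NEAREST))
```

```text
(no output)
```

View pics/z_s12_raw.png

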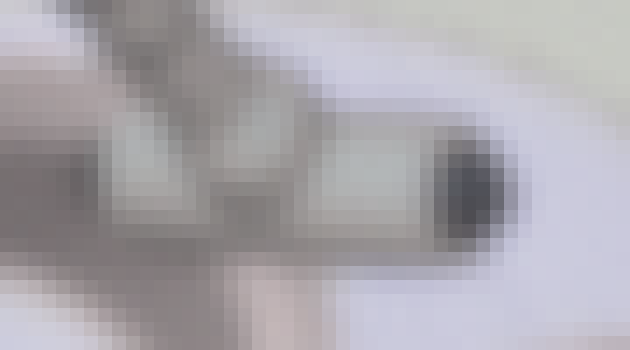

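View pics/z_s5_raw.png

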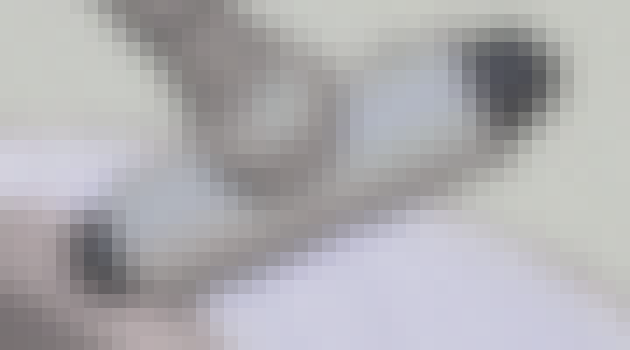

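```bash
python3 -c "
from w import *
rel([.45,0,.31],down(20))"
```

```text
turn [ 0.011  -0.164  -0.2778] shift [-0.1946 -0.832  -0.1282]
```

```bash
python3 -m jog '[0,-0.02,-0.03,-0.02,-0.1,-0.1,0, 0,-0.04,-0.07,-0.05,-0.25,-0.12,0, 0.003,-0.07,-0.11,-0.08,-0.4,-0.12,0, 0.005,-0.095,-0.155,-0.12,-0.55,-0.128,0, 0.007,-0.12,-0.2,-0.15,-0.7,-0.128,0, 0.01,-0.145,-0.24,-0.18,-0.83,-0.128,0, 0.011,-0.164,-0.278,-0.195,-0.832,-0.128,0, 0.011,-0.164,-0.278,-0.195,-0.832,-0.128,0, 0.011,-0.164,-0.278,-0.195,-0.832,-0.128,0]'
python3 -c "
from w import *
rel([.405,.177,.315],down(41.5));print(st()[2]['joints'])"
```

```text
clock: 12.55
tcp_pos: [0.4501, -0.0003, 0.3088]
orientation: [3.093, 0.542, -0.001]
contact_force: [-0.4, -0.8, -1.3]
grip_width: 0.0221
turn [ 0.0005  0.0004 -0.1201] shift [ 0.0892 -0.9102 -0.0325]
[-0.6483  0.0001  0.5178  1.9916  0.0019  1.1505 -1.355 ]
```

```bash
python3 -m jog '[0,0,-0.03,0.02,-0.22,-0.01,0, 0,0,-0.06,0.04,-0.44,-0.02,0, 0,0,-0.09,0.06,-0.66,-0.03,0, 0,0,-0.12,0.09,-0.85,-0.032,0, 0,0,-0.12,0.09,-0.91,-0.032,0, 0,0,-0.12,0.09,-0.91,-0.032,0]'
python3 -c "
from w import *
rel([.397,.1764,.1741],down(41.5))"
```

```text
clock: 13.15
tcp_pos: [0.4044, 0.1775, 0.3147]
orientation: [2.937, 1.111, -0.0]
contact_force: [0.7, -0.5, -1.3]
grip_width: 0.0221
turn [ 0.0004  0.0002 -0.0002] shift [-0.0312 -0.0211  0.703 ]
```

```bash
python3 -m jog '[0,0,0,-0.01,-0.01,0.2,0, 0,0,0,-0.02,-0.02,0.4,0, 0,0,0,-0.031,-0.021,0.6,0, 0,0,0,-0.031,-0.021,0.7,0, 0,0,0,-0.031,-0.021,0.703,0, 0,0,0,-0.031,-0.021,0.703,0]'
python3 -c "
from w import *
rel([.397,.1764,.1741],down(41.5))
a=shot('side','s13',(170,80,330,260),4)
x0,y0,x1,y1=225,210,270,245
for f in ('s13','s4'):
    i=cv2.imread(f'pics/{f}_raw.png')[y0:y1,x0:x1]; cv2.imwrite(f'pics/z_{f}.png',cv2.resize(i,None,fx=14,fy=14,interpolation=cv2.INTER_CUBIC))
"
```

```text
clock: 13.75
tcp_pos: [0.3978, 0.1749, 0.1747]
orientation: [2.939, 1.106, 0.001]
contact_force: [0.1, 0.3, -1.9]
grip_width: 0.0219
turn [ 0.0006  0.     -0.0015] shift [ 0.002  -0.0081  0.003 ]
```

View pics/z_s13.png

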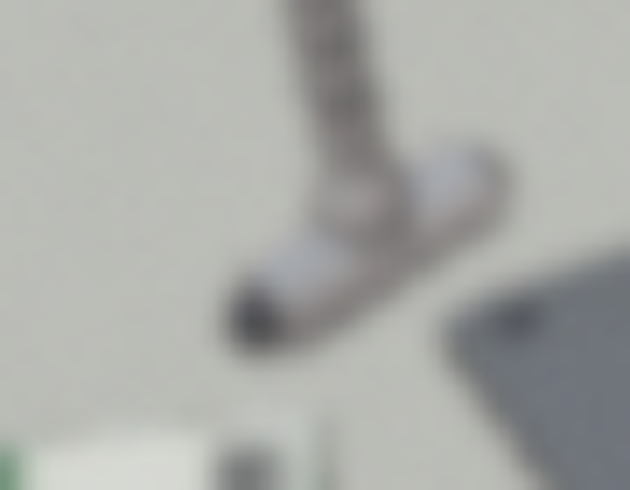

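View pics/z_s4.png

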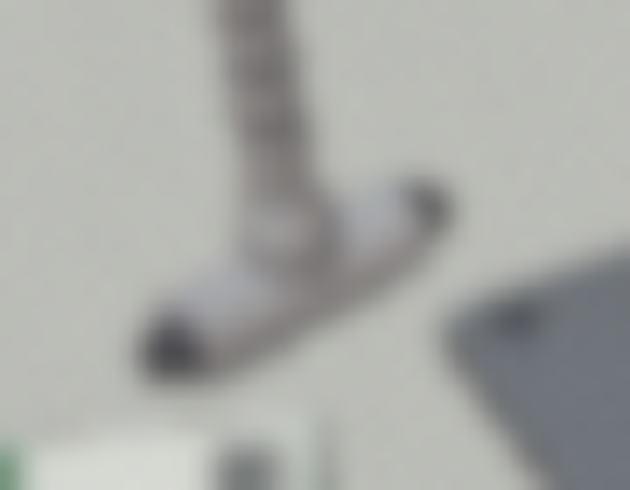

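View pics/s13.png

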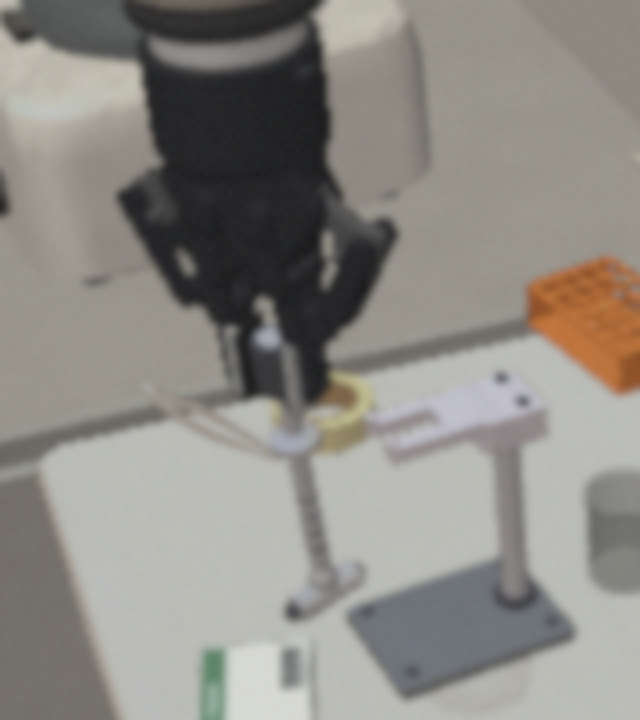

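```bash
python3 -c "
from w import *
a=shot('top','t13',(200,180,300,300),5)
shot('side','s13b',(225,130,275,245),7)"
```

```text
(no output)
```

View pics/t13.png

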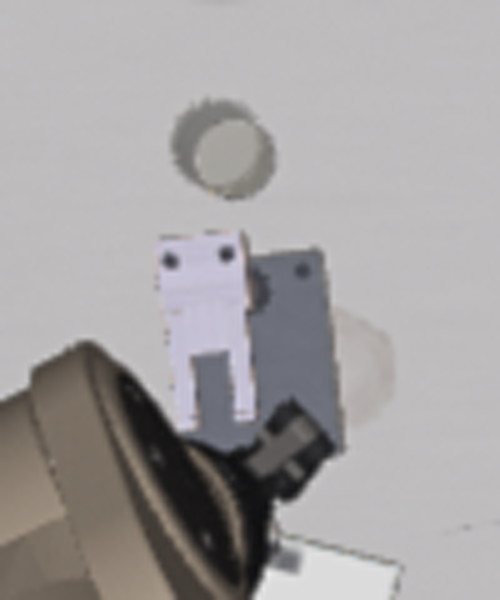

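View pics/s13b.png

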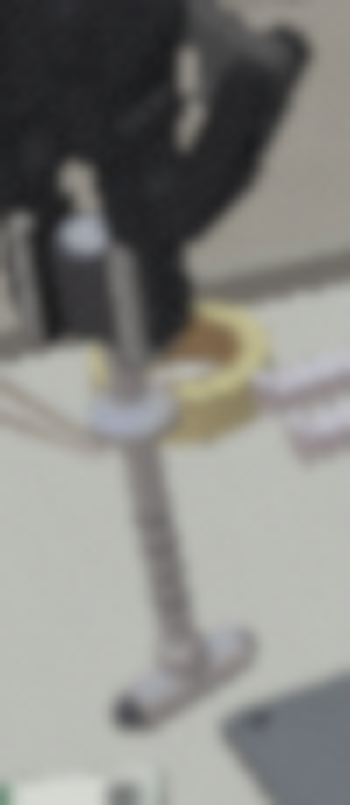

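Run:
```python
from w import *
from scipy.ndimage import map_coordinates
def ext(f,c,u,half=26):
    g=cv2.imread(f'pics/{f}_raw.png').astype(float).mean(2); c=np.array(c,float);u=np.array(u,float);u/=np.linalg.norm(u);v=np.array([-u[1],u[0]])
    t=np.arange(-half,half+.01,.25); P=[]
    for w in np.arange(-1.5,1.6,.5):
        q=c+np.outer(t,u)+w*v; P.append(map_coordinates(g,[q[:,1],q[:,0]],order=1))
    return t,np.mean(P,0),c,u
for f,a,b in (('s13',(243.5-2,233),(261,223)),('s4',(236,235),(256,225))):
    x0,y0=225,210
    if f=='s13': A=(225+243/14,210+325/14);Bq=(225+495/14,210+190/14)
    else: A=(225+165/14,210+352/14);Bq=(225+440/14,210+207/14)
    A=np.array(A);Bq=np.array(Bq); t,p,c,u=ext(f,(A+Bq)/2,Bq-A,18)
    print(f); print(np.round(p[::2]).astype(int))
    # 50% crossings between bg and tip
    bgL,bgR=np.median(p[:8]),np.median(p[-8:])
    iL=next(i for i in range(len(t)) if p[i]<bgL-35); iR=next(i for i in range(len(t)-1,0,-1) if p[i]<bgR-35)
    L,Rr=c+u*t[iL],c+u*t[iR]; print(L,Rr,np.linalg.norm(Rr-L))
    X,Y=onz('side',*L,.0555),onz('side',*Rr,.0555); print(X,Y,np.linalg.norm(X-Y),np.degrees(np.arctan2(*(Y-X)[[1,0]])))
```

```text
s13
[185 185 185 185 185 185 185 185 184 182 177 168 156 141 125 111 100  96
  96 101 111 121 130 137 142 144 145 145 145 145 145 144 142 140 137 134
 132 130 129 128 128 128 129 132 136 141 144 146 147 148 148 148 149 149
 150 151 153 157 162 169 175 180 183 185 185 185 186 185 185 186 186 185
 185]
[240.9998 233.9415] [259.5108 224.0248] 20.999999999999975
[0.3827 0.1691 0.0555] [0.4251 0.1847 0.0555] 0.045168269614672574 20.10417591037451
s4
[186 186 186 186 185 184 181 175 166 153 137 122 109  99  93  92  94 101
 111 122 132 138 143 145 145 146 146 147 146 145 144 142 139 136 133 131
 129 127 126 126 127 130 134 138 142 145 148 150 150 150 150 149 146 142
 136 130 128 131 140 151 163 173 179 183 185 186 186 186 186 185 186 186
 186]
[234.8866 236.1442] [256.5585 224.7172] 24.500000000000004
[0.37   0.1674 0.0555] [0.4191 0.1849 0.0555] 0.05214956324819458 19.648378806873886
```

```bash
python3 -m jog '[0,0,0,0,0,-0.2,0, 0,0,0,0,0,-0.4,0, 0,0,0,0,0,-0.6,0, 0,0,0,0,0,-0.68,0, 0,0,0,0,0,-0.68,0]'
python3 -c "
from w import *
rel([.44,.02,.29],down(2,[-.5,0,.866]))"
```

```text
clock: 14.4
tcp_pos: [0.3996, 0.1772, 0.3153]
orientation: [-2.937, -1.108, -0.017]
contact_force: [1.4, 0.6, -1.9]
grip_width: 0.0222
turn [-0.0637  0.1542  0.2115] shift [-0.3691  0.7232  0.1241]
```

```bash
python3 -m jog '[-0.01,0.025,0.035,-0.05,0.12,0.02,0, -0.02,0.05,0.07,-0.12,0.24,0.04,0, -0.03,0.075,0.105,-0.18,0.36,0.06,0, -0.04,0.1,0.14,-0.24,0.48,0.08,0, -0.05,0.125,0.175,-0.3,0.6,0.1,0, -0.064,0.154,0.21,-0.37,0.72,0.12,0, -0.064,0.154,0.21,-0.37,0.72,0.12,0, -0.064,0.154,0.21,-0.37,0.72,0.12,0]'
python3 -c "
from w import *
rel([.44,.02,.29],down(2,[-.5,0,.866]))
h=lambda t,X:M_
p,Mt,o=st(); H=p+Mt@[.012,0,.119]
for n,f in (('side','s14'),('top','t14')):
    c=proj(n,H)[0].astype(int); print(c); shot(n,f,(c[0]-40,c[1]-40,c[0]+40,c[1]+40),8)"
```

```text
clock: 15.2
tcp_pos: [0.4384, 0.0195, 0.2897]
orientation: [3.023, 0.068, 0.806]
contact_force: [0.9, 0.5, -1.3]
grip_width: 0.0218
turn [0.0001 0.0007 0.0015] shift [ 0.0077 -0.0019  0.0029]
[328 202]
[319 230]
```

View pics/s14.png

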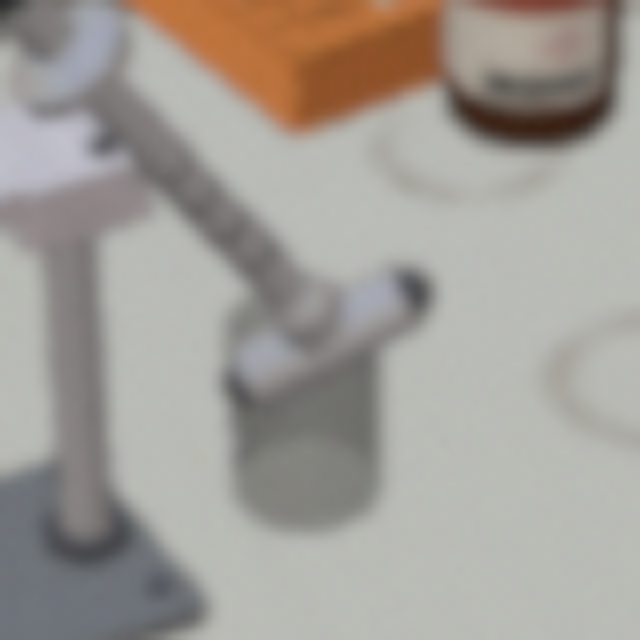

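View pics/t14.png

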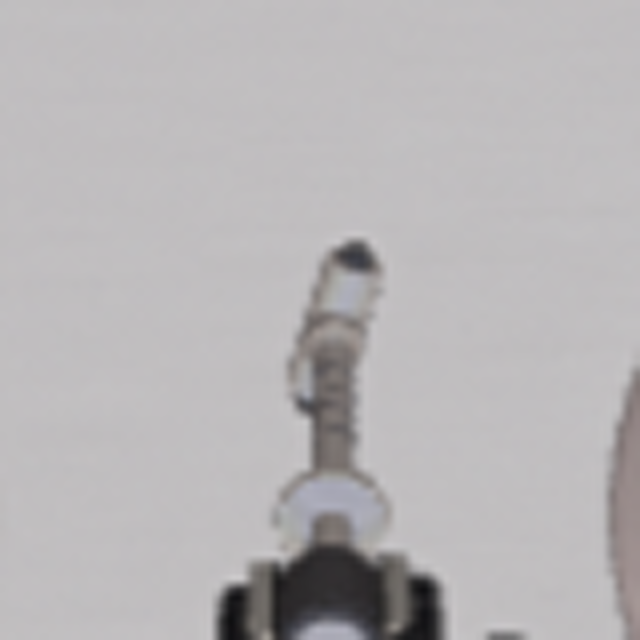

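Run:
```python
from w import *
S=lambda x,y:(288+x/8-.44,162+y/8-.44); T=lambda x,y:(279+x/8-.44,190+y/8-.44)
p,Mt,o=st()
L={'far':((430,286),(357,243)),'near':((232,388),(300,408)),'collar':((70,60),(332,508)),'handle/head':((315,318),(335,335)),'tubefar':((400,300),(348,272))}
Q={}
for k,(a,b) in L.items():
    X,e=tri(S(*a),T(*b)); Q[k]=X; print(k,X,round(e,4),'tool',Mt.T@(X-p))
print(np.linalg.norm(Q['far']-Q['near']))
```

```text
far [0.5278 0.0132 0.2019] 0.0011 tool [0.0314 0.0093 0.1211]
near [0.489  0.0281 0.1775] 0.0001 tool [-0.0137 -0.0076  0.1229]
collar [0.4575 0.0201 0.2698] 0.0035 tool [0.0047 0.0011 0.0272]
handle/head [0.5051 0.0191 0.1967] 0.0016 tool [0.0094 0.0024 0.1143]
tubefar [0.5214 0.0154 0.1988] 0.0 tool [0.0244 0.0069 0.1207]
0.048153724281051614
```

```bash
cat > prof.py <<'E'
from w import *
from scipy.ndimage import map_coordinates
def prof(f,A,Bq,half=None,wid=1.0):
    g=cv2.imread(f'pics/{f}_raw.png').astype(float).mean(2); A=np.array(A,float);Bq=np.array(Bq,float); u=Bq-A;D=np.linalg.norm(u);u/=D;v=np.array([-u[1],u[0]])
    t=np.arange(-7,D+7.01,.5)
    P=np.mean([map_coordinates(g,[(A+np.outer(t,u)+w*v)[:,1],(A+np.outer(t,u)+w*v)[:,0]],order=1) for w in np.arange(-wid,wid+.1,.5)],0)
    print(f,'D',round(D,2)); print(' '.join(f'{a:.1f}:{b:.0f}' for a,b in zip(t,P)))
S=lambda x,y:(288+x/8-.44,162+y/8-.44); T=lambda x,y:(279+x/8-.44,190+y/8-.44)
E
python3 - <<'E'
from prof import *
prof('s14',S(237,385),S(425,288)); prof('t14',T(303,405),T(355,248))
S5=lambda x,y:(350+x/14-.5,275+y/14-.5)
prof('s5',S5(85,250),S5(540,80))
E
```

```text
s14 D 26.44
-7.0:185 -6.5:185 -6.0:185 -5.5:185 -5.0:185 -4.5:184 -4.0:182 -3.5:178 -3.0:171 -2.5:159 -2.0:144 -1.5:127 -1.0:112 -0.5:103 0.0:103 0.5:110 1.0:122 1.5:134 2.0:144 2.5:150 3.0:154 3.5:156 4.0:157 4.5:157 5.0:157 5.5:157 6.0:157 6.5:156 7.0:154 7.5:151 8.0:146 8.5:140 9.0:133 9.5:127 10.0:123 10.5:121 11.0:121 11.5:122 12.0:124 12.5:126 13.0:129 13.5:132 14.0:136 14.5:140 15.0:145 15.5:149 16.0:153 16.5:156 17.0:159 17.5:160 18.0:161 18.5:161 19.0:162 19.5:162 20.0:162 20.5:162 21.0:161 21.5:159 22.0:155 22.5:148 23.0:137 23.5:124 24.0:109 24.5:97 25.0:90 25.5:91 26.0:100 26.5:114 27.0:132 27.5:148 28.0:163 28.5:173 29.0:180 29.5:184 30.0:185 30.5:185 31.0:186 31.5:185 32.0:185 32.5:185 33.0:185
t14 D 20.67
-7.0:192 -6.5:192 -6.0:192 -5.5:192 -5.0:192 -4.5:192 -4.0:192 -3.5:192 -3.0:192 -2.5:191 -2.0:188 -1.5:175 -1.0:149 -0.5:122 0.0:103 0.5:106 1.0:127 1.5:142 2.0:146 2.5:144 3.0:140 3.5:135 4.0:128 4.5:120 5.0:114 5.5:108 6.0:106 6.5:109 7.0:114 7.5:118 8.0:125 8.5:134 9.0:142 9.5:149 10.0:146 10.5:139 11.0:135 11.5:130 12.0:138 12.5:159 13.0:171 13.5:173 14.0:174 14.
[... 398 characters left out ...]
:111 2.0:125 2.5:141 3.0:155 3.5:166 4.0:173 4.5:177 5.0:179 5.5:180 6.0:180 6.5:181 7.0:181 7.5:181 8.0:181 8.5:180 9.0:179 9.5:177 10.0:172 10.5:166 11.0:159 11.5:150 12.0:143 12.5:137 13.0:134 13.5:133 14.0:134 14.5:135 15.0:137 15.5:138 16.0:139 16.5:140 17.0:142 17.5:143 18.0:146 18.5:149 19.0:153 19.5:159 20.0:164 20.5:170 21.0:175 21.5:178 22.0:180 22.5:181 23.0:182 23.5:182 24.0:182 24.5:182 25.0:182 25.5:182 26.0:182 26.5:181 27.0:181 27.5:179 28.0:176 28.5:170 29.0:161 29.5:147 30.0:130 30.5:113 31.0:99 31.5:89 32.0:83 32.5:81 33.0:82 33.5:84 34.0:89 34.5:98 35.0:111 35.5:128 36.0:146 36.5:163 37.0:177 37.5:187 38.0:194 38.5:197 39.0:198 39.5:199 40.0:199 40.5:199 41.0:199 41.5:199
```

```bash
cat > hang.py <<'E'
from w import *
seat=np.array([.4645,.1843,.137]); ax=np.array([.994,.110,0])
def tgt(back,up,yaw=41.5,s=.055,c=(.0045,.001,.0273)):
    a=-np.arctan(s); Rt=down(yaw)@R.from_rotvec([0,a,0]).as_matrix()
    return seat-back*ax+np.array([0,0,up])-Rt@np.array(c),Rt
E
python3 - <<'E'
from hang import *
P,Rt=tgt(.075,.15); print(P,Rt@[.055,0,1]); rel(P,Rt)
E
```

```text
[0.387  0.1748 0.3145] [ 0.      0.     -1.0015]
turn [ 0.0579 -0.1742 -0.2129] shift [-0.1337 -0.7764 -0.2327]
```

```bash
python3 -m jog '[0.01,-0.028,-0.035,-0.02,-0.12,-0.05,0, 0.02,-0.056,-0.07,-0.04,-0.25,-0.1,0, 0.03,-0.084,-0.105,-0.06,-0.38,-0.15,0, 0.04,-0.112,-0.14,-0.09,-0.5,-0.2,0, 0.05,-0.14,-0.175,-0.11,-0.65,-0.23,0, 0.058,-0.174,-0.213,-0.134,-0.776,-0.233,0, 0.058,-0.174,-0.213,-0.134,-0.776,-0.233,0, 0.058,-0.174,-0.213,-0.134,-0.776,-0.233,0]'
python3 -c "
from hang import *
rel(*tgt(.075,.012))"
```

```text
clock: 16.1
tcp_pos: [0.3876, 0.1766, 0.3142]
orientation: [2.916, 1.111, -0.08]
contact_force: [0.2, -0.8, -1.1]
grip_width: 0.0219
turn [0.0003 0.     0.0012] shift [0.0297 0.0042 0.6879]
```

```bash
python3 -m jog '[0,0,0,0.01,0,0.2,0, 0,0,0,0.02,0.002,0.4,0, 0,0,0,0.03,0.004,0.58,0, 0,0,0,0.03,0.004,0.688,0, 0,0,0,0.03,0.004,0.688,0, 0,0,0,0.03,0.004,0.688,0]'
python3 -c "
from hang import *
rel(*tgt(.075,.012))
shot('side','s15',(170,110,310,260),5)"
```

```text
clock: 16.7
tcp_pos: [0.3875, 0.1748, 0.1773]
orientation: [2.916, 1.11, -0.078]
contact_force: [-0.5, 0.6, -0.9]
grip_width: 0.0222
turn [ 0.0004 -0.0003  0.001 ] shift [-0.0013 -0.0014  0.004 ]
```

View pics/s15.png

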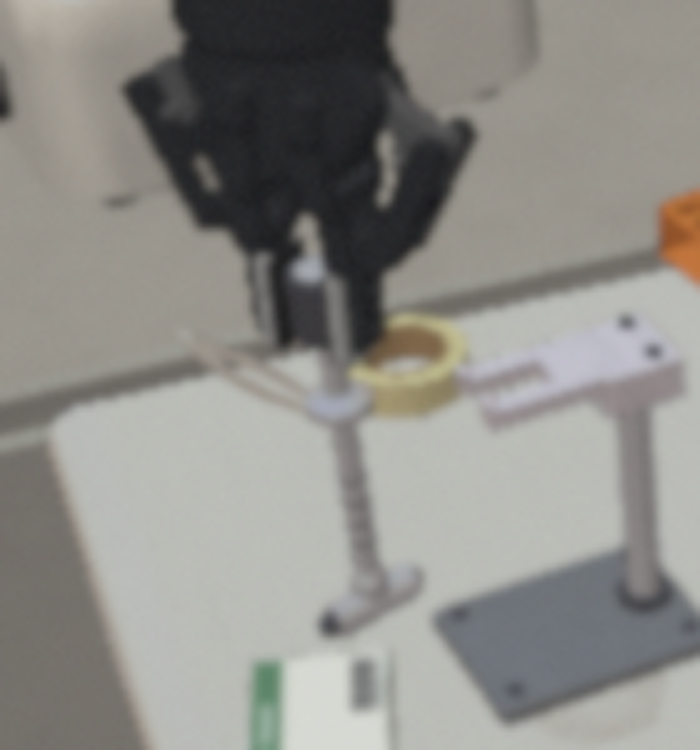

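Run:
```python
from hang import *
p,Mt,o=st(); S=lambda x,y:(170+x/5-.4,110+y/5-.4)
def pl(u,v):
    O,d=ray('side',u,v); o2=Mt.T@(O-p); d2=Mt.T@d; return o2-d2*o2[1]/d2[1]
for k,q in dict(knobtop=(309,268),knobmid=(308,303),collar_top=(337,400),collar_l=(309,402),collar_r=(369,402),h1=(347,455),h2=(365,560),head=(373,594)).items(): print(k,pl(*S(*q)))
```

```text
knobtop [-0.0044 -0.     -0.0347]
knobmid [-0.0073 -0.     -0.022 ]
collar_top [ 0.0031 -0.      0.0241]
collar_l [-0.0135  0.      0.0158]
collar_r [0.0226 0.     0.0358]
h1 [0.0054 0.     0.0496]
h2 [0.0092 0.     0.1003]
head [0.0119 0.     0.1184]
```

```bash
python3 -c "
from hang import *
rel(*tgt(.075,.01,s=.1,c=(.0034,0,.0265)))
rel(*tgt(.0,.01,s=.1,c=(.0034,0,.0265)))"
```

```text
turn [ 0.0004 -0.0151  0.001 ] shift [0.0072 0.0035 0.0206]
turn [ 0.0004 -0.0151  0.001 ] shift [0.3126 0.2206 0.0048]
```

```bash
python3 -m jog '[0,-0.015,0.001,0.007,0.0035,0.02,0, 0,-0.015,0.001,0.06,0.04,0.017,0, 0,-0.015,0.001,0.11,0.075,0.015,0, 0,-0.015,0.001,0.15,0.106,0.012,0, 0,-0.015,0.001,0.15,0.106,0.012,0]'
python3 -c "
from hang import *
rel(*tgt(.0,.008,s=.1,c=(.0034,0,.0265)));print(st()[2]['contact_force'])
shot('side','s16',(200,130,320,260),6)"
```

```text
clock: 17.25
tcp_pos: [0.4265, 0.1793, 0.1744]
orientation: [2.901, 1.097, -0.14]
contact_force: [0.7, 0.4, -1.6]
grip_width: 0.0219
turn [ 0.0007 -0.0008 -0.0004] shift [ 0.1561  0.1069 -0.0012]
[ 0.7047  0.3937 -1.6498]
```

View pics/s16.png

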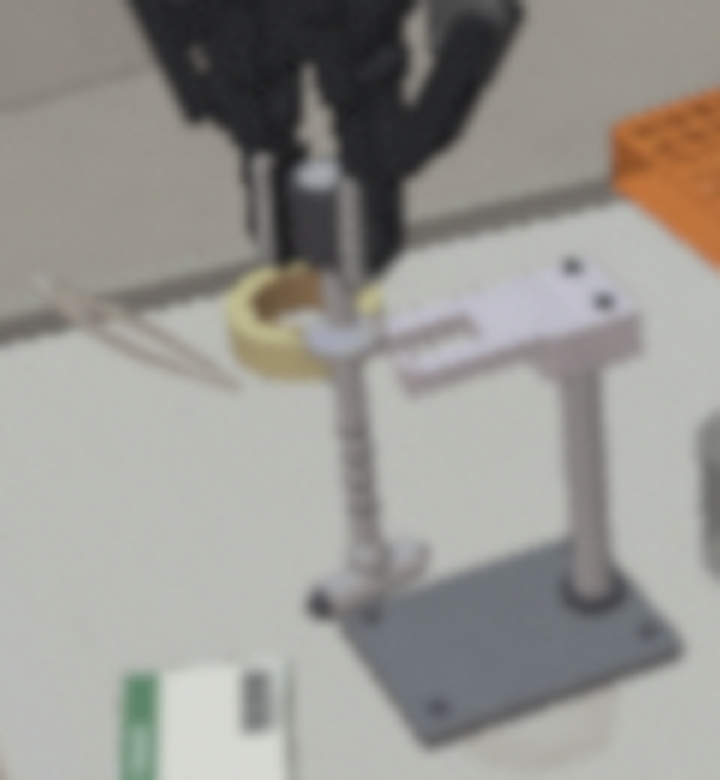

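Run:
```python
from hang import *
p,Mt,o=st(); S=lambda x,y:(200+x/6-.42,130+y/6-.42)
def pl(u,v):
    O,d=ray('side',u,v); o2=Mt.T@(O-p); d2=Mt.T@d; return o2-d2*o2[1]/d2[1]
for k,q in dict(knobtop=(318,174),collartop=(340,333),h2=(365,510),head=(372,570)).items():
    t=pl(*S(*q)); print(k,t,p+Mt@t)
# fork points: tine ends and slot in side image at z=.137
for q in [(378,330),(400,372),(415,388),(472,315),(480,335)]: print(q,onz('side',*S(*q),.137))
for P in (seat,seat-.022*ax,seat+.009*ax): print((proj('side',P)[0]-[200,130]+.42)*6)
```

```text
knobtop [-0.0019  0.     -0.0345] [0.4264 0.1801 0.2087]
collartop [0.0051 0.     0.0232] [0.4274 0.1808 0.1506]
h2 [0.0137 0.     0.0932] [0.4287 0.1818 0.08  ]
head [0.0159 0.     0.1179] [0.4285 0.1816 0.0552]
(378, 330) [0.4436 0.1977 0.137 ]
(400, 372) [0.443  0.1719 0.137 ]
(415, 388) [0.4446 0.1616 0.137 ]
(472, 315) [0.474  0.1936 0.137 ]
(480, 335) [0.4727 0.1815 0.137 ]
[452.9228 336.3585]
[389.703  355.9887]
[478.4985 328.4272]
```

```bash
python3 -m jog '[0,0,0,0.03,0.02,-0.012,0, 0,0,0,0.07,0.048,-0.012,0, 0,0,0,0.11,0.075,-0.012,0, 0,0,0,0.154,0.105,-0.012,0, 0,0,0,0.154,0.105,-0.012,0]'
python3 -c "
from hang import *
rel(*tgt(.0,.008,s=.1,c=(.0034,0,.0265)));print(st()[2]['contact_force'])
shot('side','s17',(200,130,320,260),6)"
```

```text
clock: 17.8
tcp_pos: [0.464, 0.1839, 0.1734]
orientation: [2.901, 1.096, -0.141]
contact_force: [-0.8, -0.1, -1.5]
grip_width: 0.0218
turn [ 0.0008 -0.0005 -0.0006] shift [0.0002 0.0002 0.0085]
[-0.831  -0.0919 -1.4566]
```

View pics/s17.png

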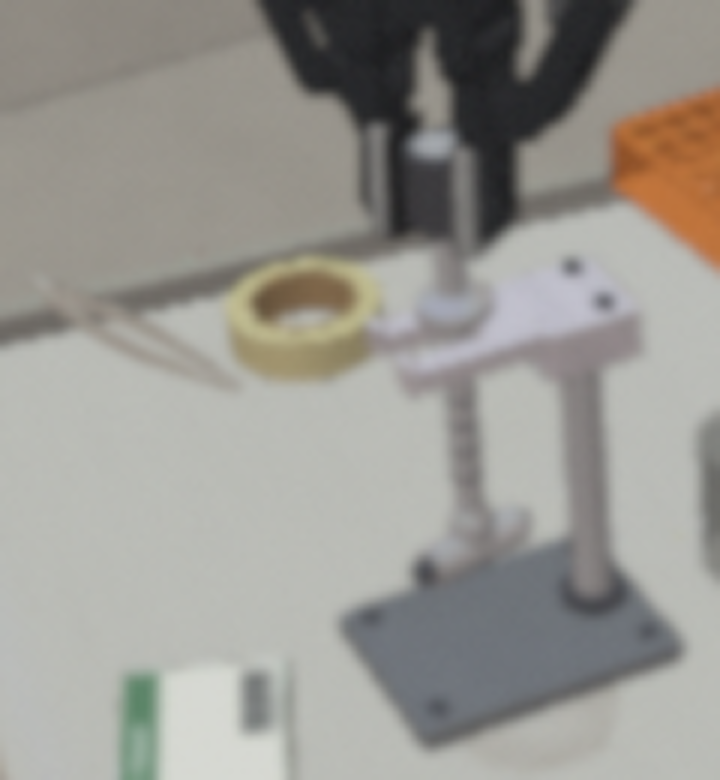

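```bash
python3 -m jog '[0,0,0,0,0,0.015,0, 0,0,0,0,0,0.03,0, 0,0,0,0,0,0.03,0]'
python3 -m jog '[0,0,0,0,0,0.008,0, 0,0,0,0,0,0.016,0, 0,0,0,0,0,0.016,0]'
```

```text
clock: 18.15
tcp_pos: [0.4617, 0.1831, 0.1667]
orientation: [2.901, 1.097, -0.145]
contact_force: [-0.1, 0.3, -2.2]
grip_width: 0.022
clock: 18.45
tcp_pos: [0.4622, 0.1833, 0.1657]
orientation: [2.902, 1.097, -0.142]
contact_force: [-3.4, -0.4, 16.8]
grip_width: 0.0222
```

```bash
python3 -m jog '[0,0,0,0,0,-0.005,0, 0,0,0,0,0,-0.005,0]'
python3 -m jog '[0,0,0,0,0,0,0.4, 0,0,0,0,0,0,0.5, 0,0,0,0,0,0,0.5, 0,0,0,0,0,0,0.6]'
python3 -c "
from hang import *
shot('side','s18',(200,130,320,260),6)"
```

```text
clock: 18.65
tcp_pos: [0.4625, 0.1835, 0.1671]
orientation: [2.902, 1.097, -0.141]
contact_force: [-0.3, -0.5, -1.9]
grip_width: 0.0221
clock: 19.05
tcp_pos: [0.4625, 0.1835, 0.1669]
orientation: [2.902, 1.097, -0.141]
contact_force: [0.7, -0.2, -0.0]
grip_width: 0.0507
```

View pics/s18.png

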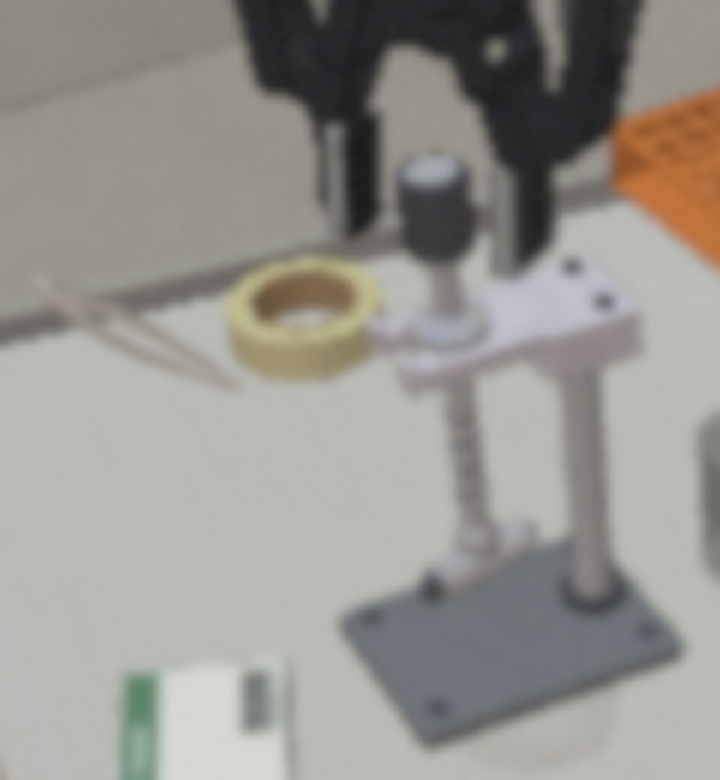

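```bash
python3 -m jog '[0,0,0,0,0,0,1, 0,0,0,0,0,0,1, 0,0,0,0,0,-0.15,1, 0,0,0,0,0,-0.35,1, 0,0,0,0,0,-0.6,1, 0,0,0,0,0,-0.6,1]'
python3 -c "
from hang import *
rel([.40,.38,.30])"
```

```text
clock: 19.7
tcp_pos: [0.4748, 0.193, 0.2926]
orientation: [2.905, 1.098, -0.123]
contact_force: [0.7, -0.0, 0.4]
grip_width: 0.0852
turn [0. 0. 0.] shift [ 0.3332 -0.9485 -0.0688]
```

```bash
python3 -m jog '[0,0,0,0.07,-0.2,-0.05,1, 0,0,0,0.14,-0.4,-0.05,1, 0,0,0,0.22,-0.6,-0.06,1, 0,0,0,0.3,-0.8,-0.07,1, 0,0,0,0.33,-0.95,-0.07,1, 0,0,0,0.33,-0.95,-0.07,1, 0,0,0,0.33,-0.95,-0.07,1]'
python3 -c "
from hang import *
shot('side','s19',(220,140,350,260),6); shot('top','t19',(215,190,295,320),5)"
```

```text
clock: 20.4
tcp_pos: [0.399, 0.3799, 0.2997]
orientation: [2.904, 1.1, -0.124]
contact_force: [0.5, -0.3, 0.3]
grip_width: 0.0856
```

View pics/s19.png

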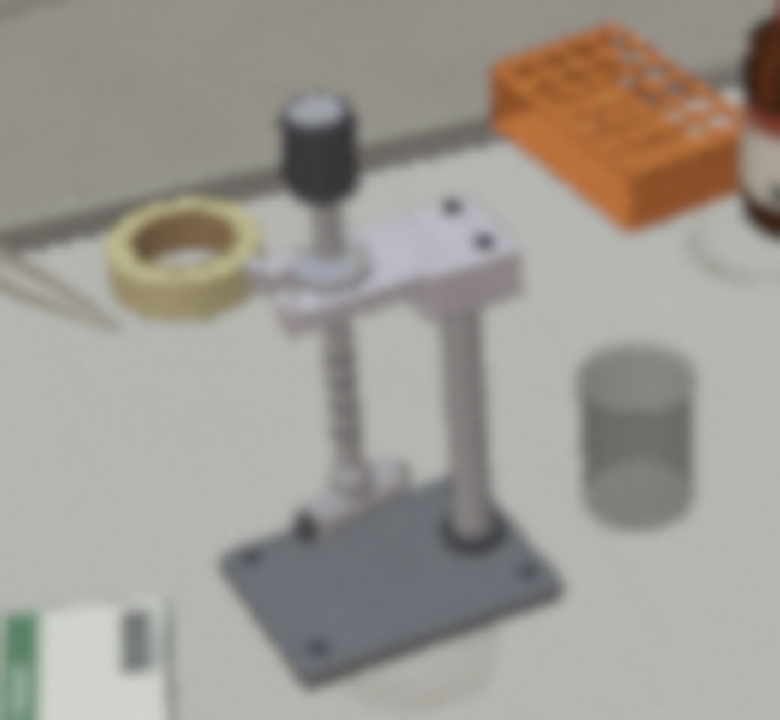

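View pics/t19.png

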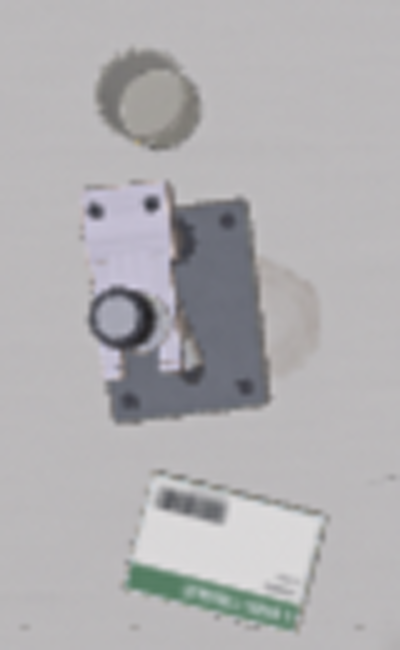

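Run:
```python
import cv2,numpy as np
a=cv2.imread('pics/side0.png');b=cv2.imread('pics/s19_raw.png')
o=[cv2.resize(i[210:235,262:296],None,fx=11,fy=11,interpolation=cv2.INTER_CUBIC) for i in (a,b)]
cv2.imwrite('pics/cmp.png',np.hstack(o))
```

```text
(no output)
```

View pics/cmp.png

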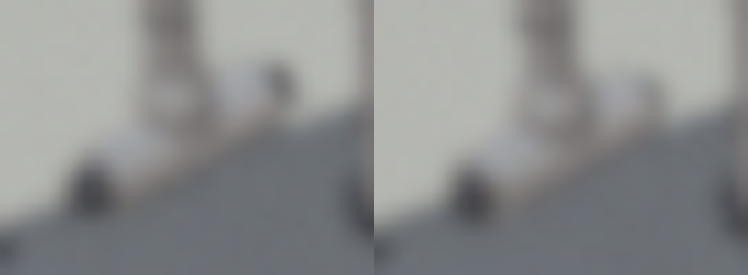

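```bash
cp pics/side0.png pics/side0_raw.png
python3 - <<'E'
from prof import *
C=lambda x,y:(262+x/11-.45,210+y/11-.45)
prof('side0',C(85,187),C(275,85),wid=.5)
prof('s19',C(90,195),C(275,98),wid=.5)
E
```

```text
side0 D 19.6
-7.0:131 -6.5:134 -6.0:137 -5.5:139 -5.0:140 -4.5:141 -4.0:142 -3.5:140 -3.0:136 -2.5:129 -2.0:120 -1.5:110 -1.0:100 -0.5:91 0.0:86 0.5:86 1.0:89 1.5:98 2.0:108 2.5:121 3.0:133 3.5:141 4.0:147 4.5:150 5.0:152 5.5:153 6.0:152 6.5:152 7.0:151 7.5:149 8.0:145 8.5:142 9.0:137 9.5:132 10.0:128 10.5:125 11.0:122 11.5:121 12.0:120 12.5:121 13.0:124 13.5:129 14.0:135 14.5:142 15.0:147 15.5:152 16.0:154 16.5:155 17.0:155 17.5:154 18.0:151 18.5:144 19.0:136 19.5:129 20.0:125 20.5:130 21.0:139 21.5:152 22.0:164 22.5:172 23.0:177 23.5:180 24.0:180 24.5:180 25.0:180 25.5:179 26.0:178 26.5:176
s19 D 18.99
-7.0:117 -6.5:120 -6.0:122 -5.5:124 -5.0:125 -4.5:125 -4.0:127 -3.5:127 -3.0:127 -2.5:124 -2.0:119 -1.5:111 -1.0:101 -0.5:93 0.0:87 0.5:84 1.0:87 1.5:93 2.0:104 2.5:116 3.0:127 3.5:137 4.0:143 4.5:147 5.0:150 5.5:150 6.0:150 6.5:149 7.0:149 7.5:147 8.0:144 8.5:140 9.0:136 9.5:132 10.0:128 10.5:125 11.0:122 11.5:121 12.0:120 12.5:121 13.0:124 13.5:129 14.0:135 14.5:141 15.0:146 15.5:149 16.0:151 16.5:152 17.0:152 17.5:150 18.0:148 18.5:145 19.0:144 19.5:144 20.0:150 20.5:158 21.0:165 21.5:172 22.0:176 22.5:178 23.0:179 23.5:180 24.0:180 24.5:180 25.0:179 25.5:178
```

Run:
```python
from hang import *
S=lambda x,y:(220+x/6-.42,140+y/6-.42); T=lambda x,y:(215+x/5-.4,190+y/5-.4)
print(tri(S(318,110),T(117,317)), 'collar',onz('side',*S(331,263),.145),'head',onz('side',*S(350,487),.047), 'orig head',onz('side',*S(348,482),.047))
a=cv2.imread('pics/top0.png').astype(int);b=cv2.imread('pics/t19_raw.png').astype(int)
for n,(x0,y0,x1,y1) in dict(beaker=(232,197,260,222),tissue=(235,280,285,318),dish=(408,178,440,208)).items(): print(n,abs(a-b)[y0:y1,x0:x1].mean())
r.hand_in()
```

```text
(array([0.4646, 0.184 , 0.1985]), np.float64(4.4087051364415434e-05)) collar [0.4632 0.1801 0.145 ] head [0.4652 0.1906 0.047 ] orig head [0.4654 0.1935 0.047 ]
beaker 1.1414285714285715
tissue 1.2726315789473683
dish 1.2680555555555555
the job is handed in; nothing more can be done
```

I took the gauge from its fork and pushed it about 37 mm down the bore nearest the back wall. I locked it there by turning the knob about 103° clockwise, drew it out, hung it back in the fork and released it. I handed the job in at about 20.5 s; no verdict is reported.

**Checks that came out well**
- **Position:** the middle of the knob top measured (0.4646, 0.1840, 0.1985) m from both cameras, essentially where it was at the start. The gauge hangs upright with its collar on the tines.
- **Neighbours:** the beaker, booklet and dish show no visible change between the first and last top views.
- **Forces:** the highest I read was 17 N, when the collar settled on the tines. I read about 5 N against the rotor on the way in. These are readings at the end of each move, so a peak in between could be higher.

**Checks that disagreed or were uncertain**
- **Tip distance:** two side-view comparisons gave 50.4 mm. A cruder picture comparison gave about 49 mm, and a two-view triangulation of hand-picked tip ends gave 48.2 mm, which is outside the 48.8 to 51.2 mm limits. I judge it to be about 50 mm, good to roughly 1 mm.
- **Withdrawal:** on the way out the tool strayed from the bore axis (about 11 mm at the mouth), the gauge tilted about 5° in the grip, and its handle turned about 33° relative to the knob. That could have undone some of the lock, but the plungers did not spring back out to 53 mm. I corrected the tilt before hanging.

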